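Pack the finished ring boxes into the transit chest and pin its hasp

TASK

Lift the chest's lid open (if its slide catch turns out to be holding it, slide the catch away first) and put every white card ring box on the bench into the chest. Then shut the lid fully, swing the hasp down flat over its staple, and push the locking pin through the staple's loop, from either side, until its handle is close against it. Leave everything else on the bench standing where it is.

Things in the scene. Friction and masses are not known exactly. Their poses are not given: they have to be found in the camera images.
- chest: plywood chest, fixed, 200 (x) x 300 (y) x 90 mm high. Origin: centre of underside; x points to its hinged back, away from the robot. In front a solid ledge, x -100 to -64, top z 90; behind it the lidded well, inner x -58 to 94, y -144 to 144, floor z 6, rim z 80 mm. The catch's tongue, 10 mm wide, sticks 14 mm into the well from its front wall at z 62 to 68.
- lid (a joint): lid angle: 0 shut, at most 1.75 rad; a 10 mm board hinged at the chest's back, opening upward, top at chest z 90 when shut. Stiff hinge: it stays where left; a free lid needs about 5 N at the handle. The slide catch at the front may or may not hold the shut lid: if so, it stops dead within about 0.025 rad.
- lid_hinge (a point): point on the lid's hinge line: chest x 100, y 0, z 80 mm; hinge line along chest y. Axes: lid's own (equal to the chest's when shut).
- lid_handle (a point): middle of the lid's round black bar handle: bar 10 mm thick, 60 mm long along chest y, axis 36 mm above the lid's top, feet at both ends. Shut: chest x -42, y -105, z 126 mm. Lid frame from hinge: x -142, y -105, z 46 mm. The lid's front edge is 21 mm in front of it.
- staple_eye (a point): centre of the opening of the steel staple, an upright loop of 6 mm bar standing on the lid. Shut: chest x -40, y 35, z 103 mm. The eye is looked through along y (chest y and this point's y): 16 mm clear width in x, and in height from the hasp plate (lid top + 4 mm) to lid top + 23 mm; the loop's top is at lid top + 29 mm.
- hasp (a joint): hasp angle: 0 = lying flat on the shut lid with its slot over the staple, pi/2 = upright, more = leaning toward the robot (at most 2.4). A 3 mm steel plate 40 mm wide and 80 mm long, slot 34 x 16 mm, solid tab from 54 to 80 mm from its hinge. Stiff enough to stay where it is left; about 1 N at the tip moves it.
- hasp_hinge (a point): middle of the hasp's hinge line (along chest y) on the ledge: chest x -76, y 35, z 92 mm.
- hasp_tip (a point): middle of the hasp's free end, 80 mm from its hinge.
- catch (a joint): slide catch's place on its track, 0 to 0.044 m, growing along chest +y; stays where left, moves at about 2 N. It holds the lid only while within 10 mm of a keeper under the lid, which sits elsewhere along the track each time, unseen while shut. If the lid is held, sliding the catch to the end of the track farther from it frees it.
- catch_thumb (a point): centre of the top of the catch's dark steel thumb piece, 16 x 16 x 22 mm high, on the front ledge (chest x -82, y 90 to 134 mm, top at z 113 or so); push it sideways along chest y.
- pin: locking pin lying on the bench: black square handle 16 x 16 x 34 mm with a steel shank of 6 mm diameter, 56 mm long. Origin: centre of the handle; x points along the shank, which starts at x 17 and ends at x 73 mm. 60 g.
- pin_seat (a point): point on the shank's axis 10 mm in front of the handle; it should end up about in the middle of the staple's eye. Its x is along the shank.
- ring_box_1: small closed white card ring box, 44 x 44 x 46 mm high, 70 g, all alike. Origin: its centre. Two to four of them are there.
- ring_box_2: small closed white card ring box, 44 x 44 x 46 mm high, 70 g, all alike. Origin: its centre. Two to four of them are there.
- ring_box_3: small closed white card ring box, 44 x 44 x 46 mm high, 70 g, all alike. Origin: its centre. Two to four of them are there.
- ring_box_4: small closed white card ring box, 44 x 44 x 46 mm high, 70 g, all alike. Origin: its centre. Two to four of them are there.
- doming_block: bystander: steel doming block, a 56 mm cube with round dimples on top, 0.9 kg. Origin under its centre.
- jar: bystander: amber glass jar, 60 mm across, 70 mm high. Origin under its centre.
- polish_tin: bystander: flat aluminium tin, 72 mm across, 28 mm high. Origin under its centre.
- wire_spool: bystander: copper-coloured spool, 52 mm across, 26 mm high. Origin under its centre.
- hammer: bystander: lying hammer, 200 mm long, wooden handle. Origin: middle of its length, underneath.
- bench_brush: bystander: lying brush with wooden handle. Origin: middle of its length, underneath.
Things that resemble listed ones, but are neither listed nor needed, are in the scene too. What is shaped like the ring_box_2 but green is not meant.

How it is judged:
By the outcome, as a careful person would: the job done as asked, in the order asked, and still so for the second after the job is handed in, with the robot touching nothing.
Of ring_box_1, ring_box_2, ring_box_3, ring_box_4 only 2 to 4 are there at a start; the rules pass over those that are not, and their reading is None.
At some moment in a run one of ring_box_1, ring_box_2, ring_box_3, ring_box_4, pin may be knocked a few centimetres aside while the robot is not near it.
Once in a run the grip may slacken for a moment while it holds something.
It also fails if it takes over 210 s, if anything falls off the work surface, if the arm or the gripper's body presses on something with over 40 N, if the wrist force passes 120 N, or if a joint passes its speed limit or range.

ROBOT

A 6-joint arm with a two-finger parallel gripper is mounted at the origin on the work surface. World frame = base frame: x ahead of the robot, y to its left, z up, the work surface at z = 0. Lengths are in m, angles in degrees, forces in N, time in s.
With the tool pointing down it reaches from about 0.4 to 0.825 m from the base axis. Payload 7 kg.
Tool frame: the origin (TCP) lies at the very end of the fingers, on their centre line; the grasp point (between the pads) lies hold_point_z behind it (hold_point_z is the distance from the TCP to the grasp point, in m); z points along the fingers, y is the direction in which the jaws open and shut (so a half turn about z gives the same grasp; the last joint's range is limited). The gripper opens to 88 mm and grips with 3 to 60 N. Pads are 19 mm wide; open, the fingers measure 130 mm over their backs; the gripper's body (78 mm by 193 mm) begins 47 mm behind the grasp point.
Start: joints at [-47.607, 20.546, 0.682, 0, -70.136, -16.507], TCP at [0.295, -0.607, 0.227] pointing down, gripper open.
Joint ranges: [-176.03, 176.03], [-82.01, 121.73], [-58.28, 71.71], [-173.87, 95.51], [-174.79, -0.11], [-173.66, 173.66]. Speed limits (degrees/s): [136.94, 136.94, 172.46, 180, 180, 180].

INTERFACE

Orientations are given as [roll, pitch, yaw] about the fixed x, y, z axes, in that order (R = Rz(yaw) Ry(pitch) Rx(roll)).
In Python, from plant import get_obs, snapshot, close_job, hold_point_z gives the robot as it stands. The module is installed in compiled form; this text tells all that it offers.
- The arm moves only by the tool jog_arm, never from a script. Its argument "commands" is a list of rows, each a list of 4 numbers: the shift along the world's x, y, z in mm, then the turn about the world's z in degrees. In form: [[x, y, z, turn], ...]. A call has exactly 10 rows; each row shifts and turns the commanded pose from where the row before left it; what a row does not reach is not made up. A row lasts 1/12 s, in which the tool goes at most 41.7 mm and 7.16 degrees, less where a joint would pass 70% of its speed; a pose out of reach is approached as far as the arm can. A call is refused whole if a number of a shift passes 41.7 or a number of a turn 7.16, either way. A call with a gripper value outside its range is refused whole. "fingers" is the finger opening in mm, from 0 to 87.6, set as the call begins (left out, the last holds). The fingers move at their own pace and stop on an object; the grip force is fixed at half the most. Time passes only in rows, so rows that do not move let the fingers close, or fill a call up. It gives the time, the measured TCP pose, the force and the opening at its end, in the units of the state.
- get_obs(): the state, without advancing time (a new reading comes with each control period).
- snapshot(name): name is "side" or "top"; returns a dict with "image" (400x640x3 uint8, red, green, blue), "fov_y" (degrees; the focal length in pixels is half the picture's height over the tangent of half this angle, whatever the lens; pixels are square), "cx", "cy" (the principal point, pixels), "rvec" (rotation vector, rad) and "tvec" (3), from world to camera coordinates, as OpenCV has them. Camera axes: x right, y down, z forward; pixel columns grow to the right and rows downward; lengths in m; the calibration is good to about 2 mm. A picture is of the moment at which its call begins. There is no depth.
- close_job(): hands the job in, once; it reports no verdict.
The state is a dict: "clock": time; "joint_pos": joint angles; "qvel": joint speeds; "tau": joint torques, N m; "tool_pos": TCP position; "orientation": TCP orientation; "force": force on the tool from outside, world axes, zero at the start; "moment": the same for the moment, N m; "opening": finger opening in m.
Only numpy, scipy, OpenCV 4.12 (cv2) and the standard library are available. Lean on these libraries where they do the work, as an engineer would, in place of code of your own. Each camera call takes 0.05 s, during which the arm holds its last target.

## Working session

There is one attempt and no reset: what is moved stays moved. The work goes in short steps, Python scripts to look and compute and a tool call to move; the robot and the scene stay as the last step left them, time stands still between calls to the robot, and variables do not carry over. Pictures are saved under pics/ and viewed, and the job is handed in when it is done.

Besides the shell and the picture viewer there is one more tool, called as a command line: name --pt "numbers of a row" for each row, then --argument value for the rest. jog_arm: Moves the arm, as the interface text tells. Its arguments: {"type":"object","properties":{"commands":{"type":"array","items":{"type":"array","items":{"type":"number"}}},"fingers":{"type":"number"}},"required":["commands"]}

```bash
mkdir -p pics; ls; cat > h.py <<'E'
import numpy as np, cv2
from plant import get_obs, snapshot, close_job, hold_point_z
def snap(name, fn=None):
    s=snapshot(name)
    if fn: cv2.imwrite(f'pics/{fn}.png', cv2.cvtColor(s['image'],cv2.COLOR_RGB2BGR))
    return s
def cam(s):
    R=cv2.Rodrigues(np.array(s['rvec'],float))[0]; t=np.array(s['tvec'],float).reshape(3)
    f=s['image'].shape[0]/2/np.tan(np.radians(s['fov_y'])/2)
    return R,t,f,s['cx'],s['cy']
def ray(s,u,v):
    R,t,f,cx,cy=cam(s); d=R.T@np.array([(u-cx)/f,(v-cy)/f,1.]); return -R.T@t,d
def onz(s,u,v,z):
    c,d=ray(s,u,v); return c+d*(z-c[2])/d[2]
def proj(s,P):
    R,t,f,cx,cy=cam(s); p=R@np.array(P,float)+t; return np.array([cx+f*p[0]/p[2],cy+f*p[1]/p[2]])
def tri(sa,pa,sb,pb):
    c1,d1=ray(sa,*pa); c2,d2=ray(sb,*pb)
    A=np.stack([d1,-d2],1); x=np.linalg.lstsq(A,c2-c1,rcond=None)[0]
    p,q=c1+d1*x[0],c2+d2*x[1]; return (p+q)/2,np.linalg.norm(p-q)
E
python3 - <<'E'
from h import *
for n in('side','top'):
    s=snap(n,n+'0'); print(n,s['fov_y'],s['cx'],s['cy'],ray(s,320,200))
print(get_obs(),hold_point_z)
E
```

```text
pics
side 49.27688744888556 312.87241139272396 201.2289718145852 (array([-0.18107912,  0.66836273,  1.21772336]), array([ 0.44551789, -0.4615584 , -0.76730227]))
top 46.50094658120443 320.4441737879297 199.31805706731413 (array([0.33516758, 0.00885138, 1.38983841]), array([ 0.10968602,  0.00417856, -0.99395904]))
{'clock': 0.1, 'joint_pos': array([-4.76064159e+01,  2.05891138e+01,  6.39585821e-01, -1.56893193e-02,
       -7.01360260e+01, -1.65060547e+01]), 'qvel': array([-0.05876333, -0.14360222,  0.11917038,  0.03922499,  0.02784424,
       -0.06797984]), 'tau': array([-4.90133272e-03, -5.84163022e+01,  2.93750149e+01,  7.01568961e+00,
        1.01316691e-02, -5.97570829e-05]), 'tool_pos': array([ 0.29447971, -0.60690156,  0.22570697]), 'orientation': array([ 1.79913781e+02, -1.01674030e-02, -1.54117805e+02]), 'force': array([ 0.3505066 , -0.53807226, -0.16375082]), 'moment': array([ 0.01898012, -0.02148216, -0.0435545 ]), 'opening': 0.08791348713507705} 0.0188
```

View pics/side0.png

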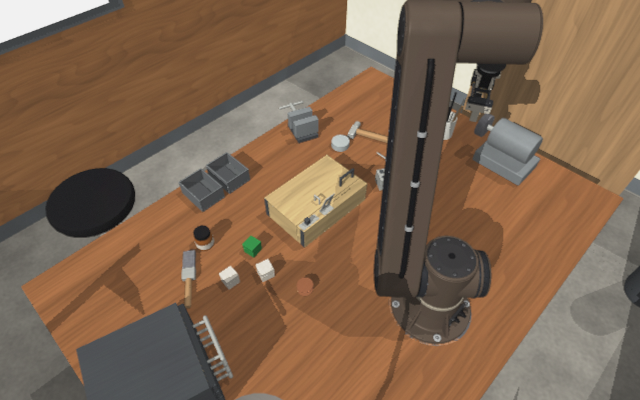

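View pics/top0.png

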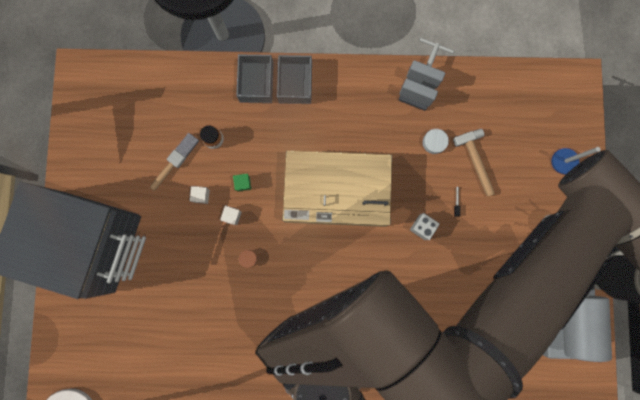

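```bash
python3 - <<'E'
from h import *
s=cv2.imread('pics/top0.png'); d=cv2.imread('pics/side0.png')
cv2.imwrite('pics/c1.png',cv2.resize(s[140:240,270:410],None,fx=5.7,fy=5.7,interpolation=cv2.INTER_CUBIC))
a=cv2.resize(s[150:240,400:500],None,fx=4,fy=4,interpolation=cv2.INTER_CUBIC)
b=cv2.resize(s[150:240,170:270],None,fx=4,fy=4,interpolation=cv2.INTER_CUBIC)
cv2.imwrite('pics/c2.png',np.hstack([a,b]))
cv2.imwrite('pics/c3.png',cv2.resize(d[140:250,250:410],None,fx=5,fy=5,interpolation=cv2.INTER_CUBIC))
s=snap('top')
for p in [(286,152),(391,155),(390,224),(283,221)]: print(p,onz(s,*p,.09))
for p in [(199,194),(230,215)]: print(p,onz(s,*p,.046))
for p in [(458,188),(458,210)]: print(p,onz(s,*p,.008))
E
```

```text
(286, 152) [0.61393889 0.11366871 0.09      ]
(391, 155) [ 0.61110794 -0.18469467  0.09      ]
(390, 224) [ 0.4150366  -0.18248168  0.09      ]
(283, 221) [0.41752299 0.11655128 0.09      ]
(199, 194) [0.49409274 0.36682071 0.046     ]
(230, 215) [0.43466184 0.2740919  0.046     ]
(458, 188) [ 0.53193298 -0.39774315  0.008     ]
(458, 210) [ 0.46578888 -0.3968809   0.008     ]
```

View pics/c1.png

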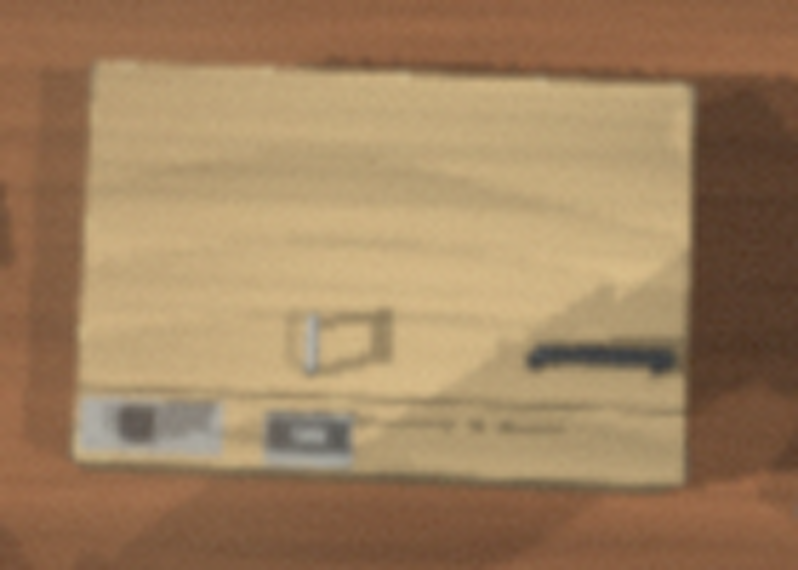

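View pics/c2.png

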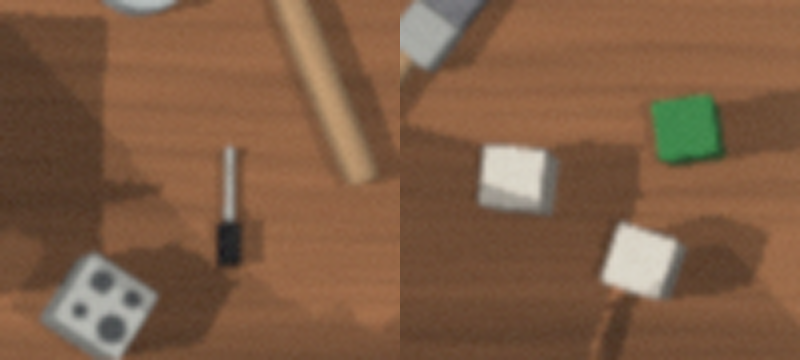

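View pics/c3.png

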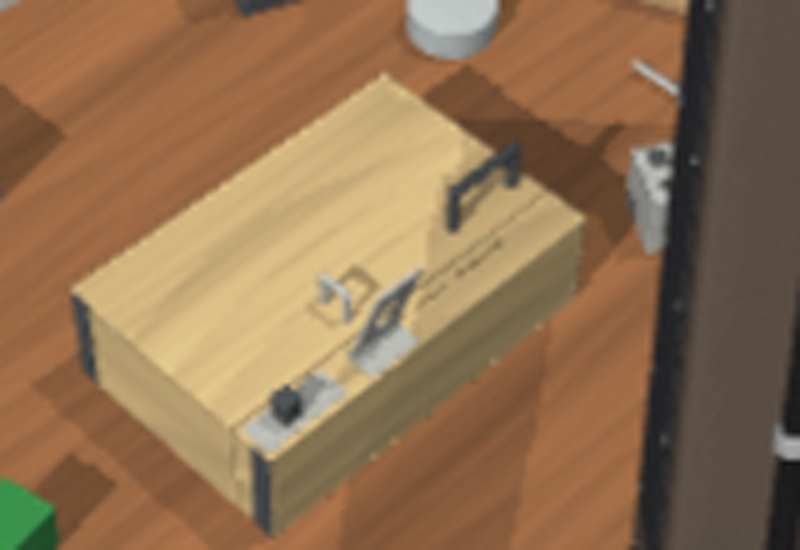

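```bash
cat >> h.py <<'E'
C=np.array([0.5144,-0.0342]); YAW=np.radians(-0.5)
def ch(x,y,z):  # chest mm -> world m
    c,s_=np.cos(YAW),np.sin(YAW); return np.array([C[0]+(c*x-s_*y)/1e3, C[1]+(s_*x+c*y)/1e3, z/1e3])
E
python3 - <<'E'
from h import *
s=snap('top'); d=snap('side')
im=cv2.cvtColor(s['image'],cv2.COLOR_RGB2HSV); 
m=cv2.inRange(im,(14,60,100),(30,170,255)); m[:140]=0;m[240:]=0;m[:,:270]=0;m[:,410:]=0
m=cv2.morphologyEx(m,cv2.MORPH_CLOSE,np.ones((9,9)))
c=max(cv2.findContours(m,0,2)[0],key=cv2.contourArea); 
hull=cv2.convexHull(c)[:,0].astype(float)
W=np.array([onz(s,u,v,.09)[:2] for u,v in hull],np.float32)
print(cv2.minAreaRect(W))
import h
pts={'corn1':(-100,-150,90),'corn2':(-100,150,90),'c3':(100,150,90),'c4':(100,-150,90),'handle':(-42,-105,126),'staple':(-40,35,119),'hh':(-76,35,92),'catch0':(-82,90,113),'catch44':(-82,134,113)}
for n,S,fx in(('top',s,(270,140,5.7)),('side',d,(250,140,5))):
    I=cv2.cvtColor(S['image'],cv2.COLOR_RGB2BGR)
    x0,y0,f=fx; I=cv2.resize(I[y0:y0+110,x0:x0+160-(20 if n=='top' else 0)],None,fx=f,fy=f,interpolation=cv2.INTER_CUBIC)
    for k,p in pts.items():
        u=proj(S,ch(*p)); print(n,k,u.round(1)); cv2.circle(I,tuple(int(v) for v in ((u-[x0,y0]+.5)*f)),4,(0,0,255),1)
    cv2.imwrite(f'pics/chk_{n}.png',I)
E
```

```text
((0.5053831338882446, -0.03150013089179993), (0.24469265341758728, 0.3407230079174042), 2.275681734085083)
top corn1 [390.3 224.7]
top corn2 [282.9 221.6]
top c3 [285.6 151.4]
top c4 [391.1 154.3]
top handle [376.  202.2]
top staple [324.7 200.3]
top hh [324.3 214.2]
top catch0 [304.3 215.2]
top catch44 [288.3 214.7]
side corn1 [367.2 182.3]
side corn2 [305.1 231.6]
side c3 [264.3 197.4]
side c4 [326.2 153.8]
side handle [346.8 173.2]
side staple [317.5 196.1]
side hh [325.1 207.2]
side catch0 [314.6 213.5]
side catch44 [304.7 221.1]
```

View pics/chk_top.png

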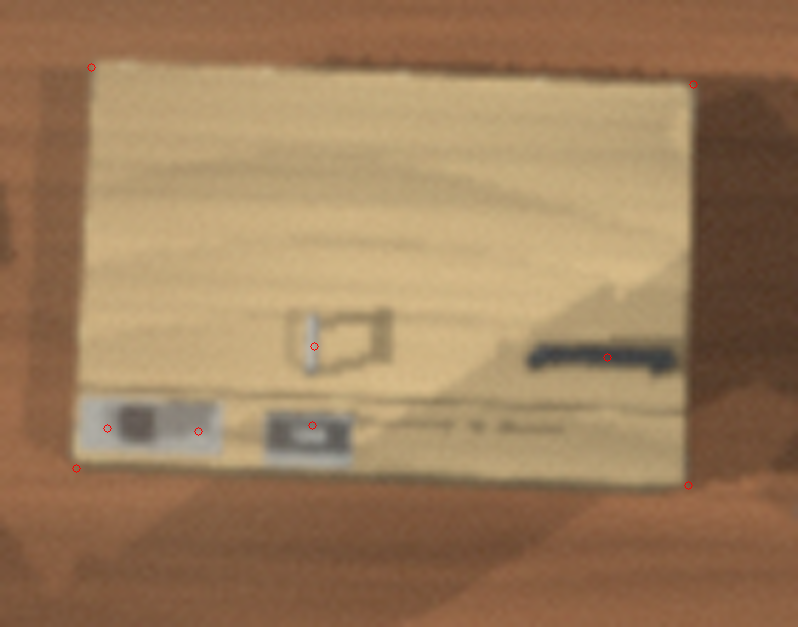

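View pics/chk_side.png

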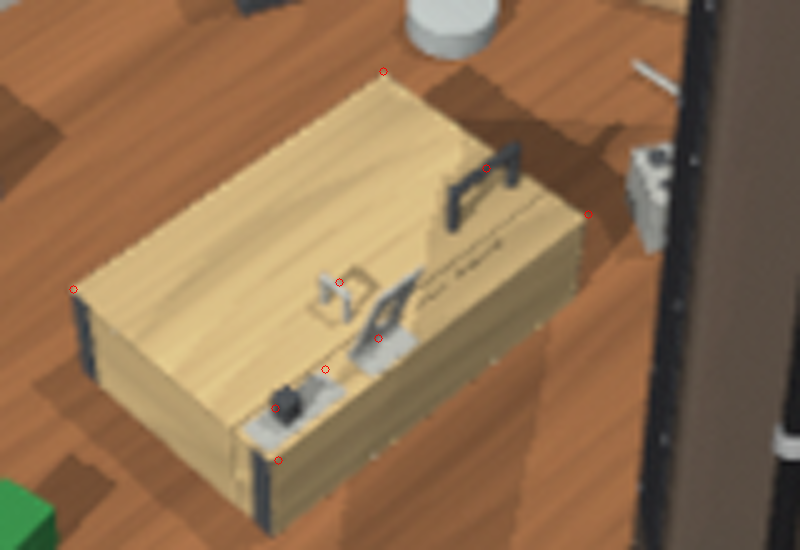

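jog_arm --pt "15 40 0 6.3" --pt "15 40 0 6.3" --pt "15 40 0 6.3" --pt "15 40 0 6.3" --pt "15 40 0 6.3" --pt "15 40 0 6.3" --pt "15 40 0 6.3" --pt "15 40 0 6.3" --pt "15 40 0 6.3" --pt "15 40 0 6.3" --fingers 30

```text
clock: 1.08
tool_pos: [0.4412, -0.2152, 0.2269]
orientation: [-180.0, -0.0, -90.8]
force: [1.5, -0.8, 0.1]
opening: 0.031
```

```bash
sed -i 's/^C=.*/C=np.array([0.5155,-0.0345]); YAW=np.radians(-0.9)/' h.py; python3 - <<'E'
from h import *
o=get_obs(); print(o['tool_pos'],o['orientation'],o['joint_pos'],o['clock'],o['opening'],ch(-42,-105,126),ch(-82,120,113))
s=snap('top','top1'); d=snap('side','side1')
E
```

```text
[ 0.44115457 -0.21517674  0.22688395] [-1.79954603e+02 -1.50499460e-03 -9.08067909e+01] [-2.99938319e+00  2.93181220e+00 -2.18993661e+01 -2.56764878e-04
 -6.51234001e+01  2.19270084e+00] 1.0833 0.03102046223617108 [ 0.47185591 -0.13882734  0.126     ] [0.43539499 0.0867732  0.113     ]
```

View pics/top1.png

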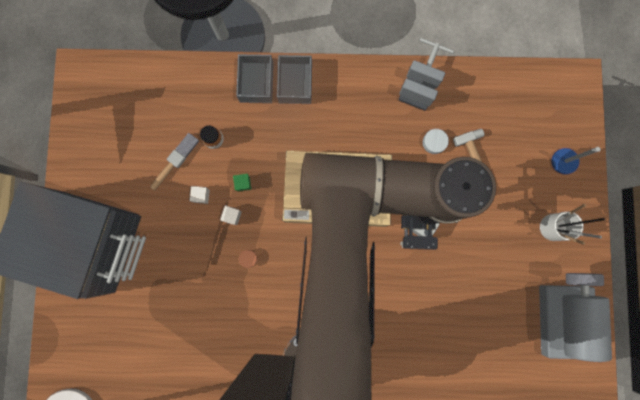

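View pics/side1.png

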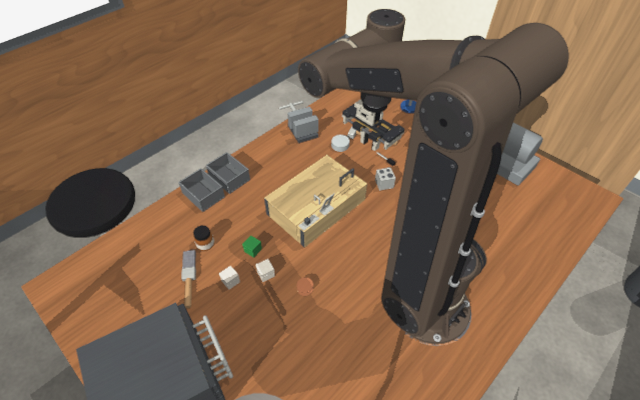

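jog_arm --pt "8 19 0 0" --pt "8 19 0 0" --pt "8 19 0 0" --pt "7 19 0 0" --pt "0 0 -20 0" --pt "0 0 -20 0" --pt "0 0 -20 0" --pt "0 0 -20 0" --pt "0 0 0 0" --pt "0 0 0 0"

```text
clock: 2.02
tool_pos: [0.4714, -0.1416, 0.1462]
orientation: [179.9, -0.0, -91.1]
force: [1.2, -0.6, -0.4]
opening: 0.0296
```

```bash
python3 - <<'E'
from h import *
o=get_obs(); print(o['tool_pos'],o['orientation'],o['force'])
s=snap('top','top2'); d=snap('side','side2')
I=cv2.imread('pics/side2.png'); cv2.imwrite('pics/c4.png',cv2.resize(I[120:240,240:400],None,fx=5,fy=5,interpolation=cv2.INTER_CUBIC))
E
```

```text
[ 0.47136328 -0.14155411  0.14619028] [ 1.79873164e+02 -2.84039894e-02 -9.11442981e+01] [ 1.15422299 -0.61169237 -0.36107339]
```

View pics/c4.png

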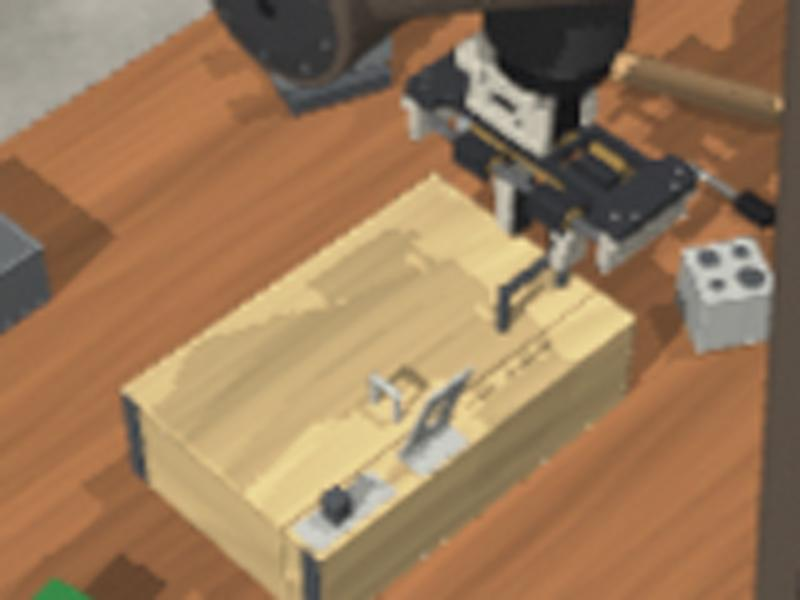

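jog_arm --pt "0 2 -12 0" --pt "0 0 -12 0" --pt "0 0 -12 0" --pt "0 0 0 0" --pt "0 0 0 0" --pt "0 0 0 0" --pt "0 0 0 0" --pt "0 0 0 0" --pt "0 0 0 0" --pt "0 0 0 0"

```text
clock: 2.95
tool_pos: [0.4721, -0.1391, 0.1109]
orientation: [-180.0, 0.0, -91.1]
force: [-0.2, 1.3, 0.3]
opening: 0.0301
```

jog_arm --pt "0 0 0 0" --pt "0 0 0 0" --pt "0 0 0 0" --pt "0 0 0 0" --pt "0 0 0 0" --pt "0 0 0 0" --pt "0 0 0 0" --pt "0 0 0 0" --pt "0 0 0 0" --pt "0 0 0 0" --fingers 0

```text
clock: 3.78
tool_pos: [0.4711, -0.1392, 0.1104]
orientation: [179.9, -0.0, -91.1]
force: [-5.7, 1.9, 3.5]
opening: 0.0092
```

jog_arm --pt "0.4 0 1 0" --pt "0.3 0 1 0" --pt "0.3 0 1 0" --pt "0.3 0 1 0" --pt "0.3 0 1 0" --pt "0.3 0 1 0" --pt "0.3 0 1 0" --pt "0 0 0 0" --pt "0 0 0 0" --pt "0 0 0 0"

```text
clock: 4.62
tool_pos: [0.4724, -0.139, 0.1151]
orientation: [179.8, 0.0, -91.2]
force: [1.1, -3.8, -26.8]
opening: 0.0088
```

jog_arm --pt "-0.4 0 -1 0" --pt "-0.3 0 -1 0" --pt "-0.3 0 -1 0" --pt "-0.3 0 -1 0" --pt "-0.3 0 -1 0" --pt "-0.3 0 -1 0" --pt "-0.3 0 -1 0" --pt "0 0 0 0" --pt "0 0 0 0" --pt "0 0 0 0"

```text
clock: 5.45
tool_pos: [0.4717, -0.1392, 0.112]
orientation: [-180.0, -0.0, -91.1]
force: [-9.8, 1.1, 2.2]
opening: 0.0086
```

```bash
python3 - <<'E'
from h import *
s=snap('top','top3'); d=snap('side','side3')
for n,S in(('top',s),('side',d)):
  for y in (90,100,110,120,130,134): print(n,y,proj(S,ch(-82,y,113)).round(1))
a=cv2.imread('pics/top3.png')[195:235,275:315]; b=cv2.imread('pics/side3.png')[200:240,290:330]
cv2.imwrite('pics/c5.png',np.hstack([cv2.resize(x,None,fx=10,fy=10,interpolation=cv2.INTER_CUBIC) for x in(a,b)]))
E
```

```text
top 90 [304.2 214.6]
top 100 [300.6 214.4]
top 110 [297.  214.3]
top 120 [293.3 214.2]
top 130 [289.7 214.1]
top 134 [288.2 214. ]
side 90 [314.1 213.2]
side 100 [311.9 214.9]
side 110 [309.6 216.7]
side 120 [307.4 218.4]
side 130 [305.1 220.1]
side 134 [304.2 220.8]
```

View pics/c5.png

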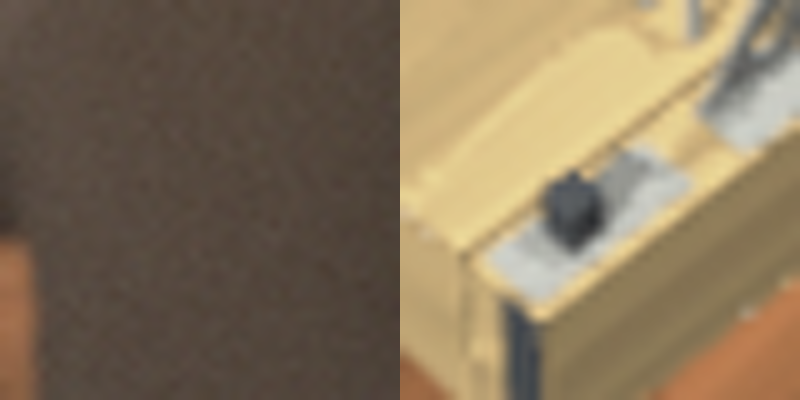

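View pics/top3.png

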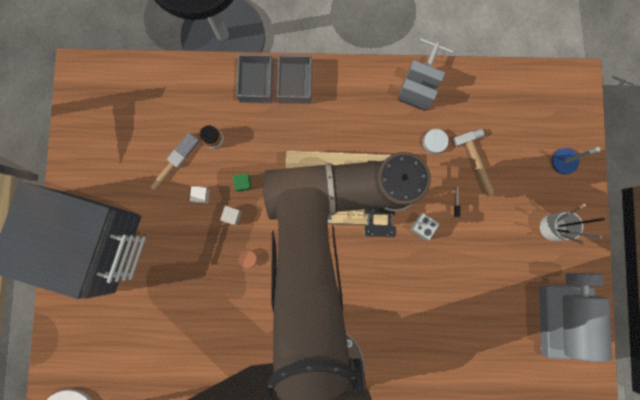

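jog_arm --pt "0 0 0 0" --pt "0 0 0 0" --pt "0 0 0 0" --pt "0 0 20 0" --pt "0 0 30 0" --pt "0 0 30 0" --pt "0 0 30 0" --pt "-6 42 0 0" --pt "-6 41 0 0" --pt "-6 41 0 0" --fingers 26

```text
out of range: row 8 has 42, outside -41.7 to 41.7
```

jog_arm --pt "0 0 0 0" --pt "0 0 0 0" --pt "0 0 0 0" --pt "0 0 20 0" --pt "0 0 30 0" --pt "0 0 30 0" --pt "0 0 30 0" --pt "-6 41 0 0" --pt "-6 41 0 0" --pt "-6 41 0 0" --fingers 26

```text
clock: 6.38
tool_pos: [0.4557, -0.0149, 0.223]
orientation: [-179.6, 0.1, -91.2]
force: [1.4, 0.7, 0.2]
opening: 0.0258
```

jog_arm --pt "-6 41 0 0" --pt "-6 41 0 0" --pt "-6 40 0 0" --pt "0 7 0 0" --pt "0 0 -30 0" --pt "0 0 -30 0" --pt "0 0 -30 0" --pt "0 0 0 0" --pt "0 0 0 0" --pt "0 0 0 0" --fingers 0

```text
clock: 7.22
tool_pos: [0.4377, 0.1137, 0.1327]
orientation: [-179.8, 0.1, -91.1]
force: [-0.3, 1.0, 0.7]
opening: 0.0004
```

```bash
python3 - <<'E'
from h import *
o=get_obs(); print(o['tool_pos'],o['orientation'],o['force'],o['opening'],ch(-82,146,100))
d=snap('side','side4'); snap('top','top4')
I=cv2.imread('pics/side4.png'); cv2.imwrite('pics/c4.png',cv2.resize(I[120:240,240:400],None,fx=5,fy=5,interpolation=cv2.INTER_CUBIC))
E
```

```text
[0.43774325 0.11366991 0.13266501] [-1.79826775e+02  6.87736657e-02 -9.10760530e+01] [-0.33024676  1.04060601  0.74982158] 0.0003857404745975383 [0.43580338 0.11276999 0.1       ]
```

View pics/c4.png

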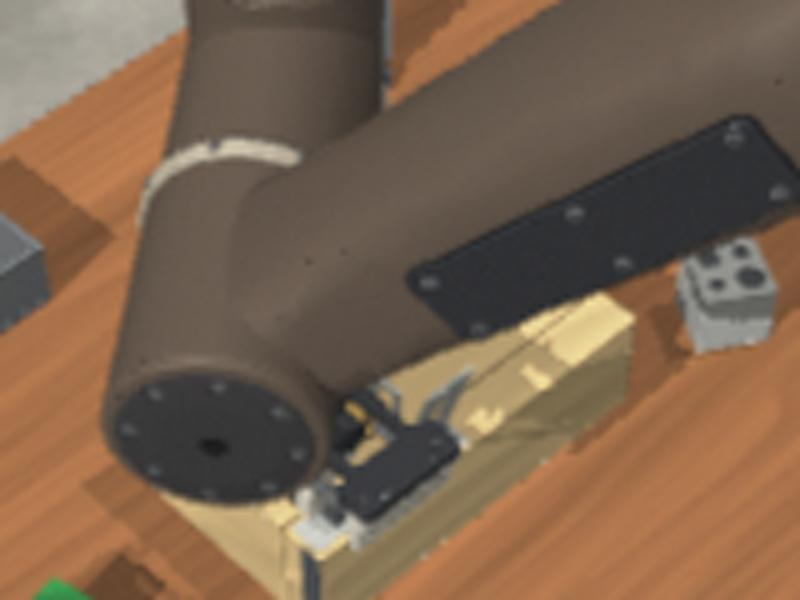

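View pics/side4.png

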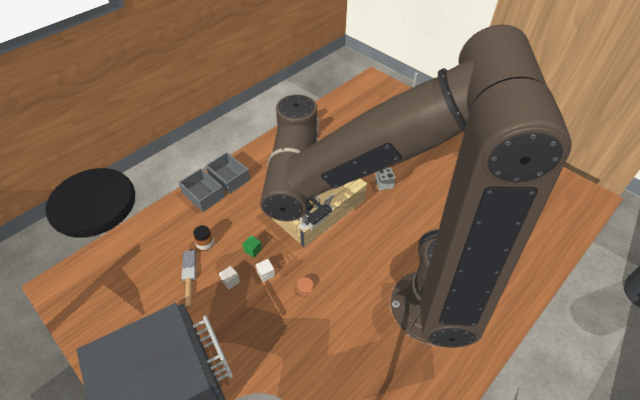

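jog_arm --pt "-1 0 -16 0" --pt "0 0 -16 0" --pt "0 0 0 0" --pt "0 -6 0 0" --pt "0 -6 0 0" --pt "0 -6 0 0" --pt "0 -6 0 0" --pt "0 -6 0 0" --pt "0 -6 0 0" --pt "0 0 0 0"

```text
clock: 8.15
tool_pos: [0.4357, 0.078, 0.0993]
orientation: [-179.9, 0.2, -91.2]
force: [-4.9, 11.6, 4.8]
opening: 0.0002
```

jog_arm --pt "0 -3 0 0" --pt "0 -2 0 0" --pt "0 0 0 0" --pt "0 0 0 0" --pt "0 0 0 0" --pt "0 0 0 0" --pt "0 0 0 0" --pt "0 0 0 0" --pt "0 0 0 0" --pt "0 0 0 0"

```text
clock: 8.98
tool_pos: [0.4361, 0.0773, 0.0994]
orientation: [-179.8, 0.6, -91.2]
force: [-16.6, 34.2, 6.4]
opening: 0.0002
```

jog_arm --pt "0 6 0 0" --pt "0 0 20 0" --pt "0 0 35 0" --pt "0 0 35 0" --pt "0 0 30 0" --pt "6 -36 0 0" --pt "6 -36 0 0" --pt "6 -36 0 0" --pt "6 -36 0 0" --pt "6 -36 0 0"

```text
clock: 9.82
tool_pos: [0.4645, -0.1045, 0.2189]
orientation: [-180.0, -0.0, -91.1]
force: [1.1, 1.1, 0.5]
opening: 0.0002
```

```bash
python3 - <<'E'
from h import *
o=get_obs(); print(o['tool_pos'],o['orientation'],o['force'],o['opening'])
d=snap('side','side5'); snap('top','top5')
I=cv2.imread('pics/side5.png'); cv2.imwrite('pics/c4.png',cv2.resize(I[120:240,240:400],None,fx=5,fy=5,interpolation=cv2.INTER_CUBIC))
E
```

```text
[ 0.46449917 -0.10448514  0.21892271] [-1.79979613e+02 -1.70108549e-02 -9.10930863e+01] [1.1366539  1.11760102 0.53893296] 0.00018040952789097312
```

View pics/c4.png

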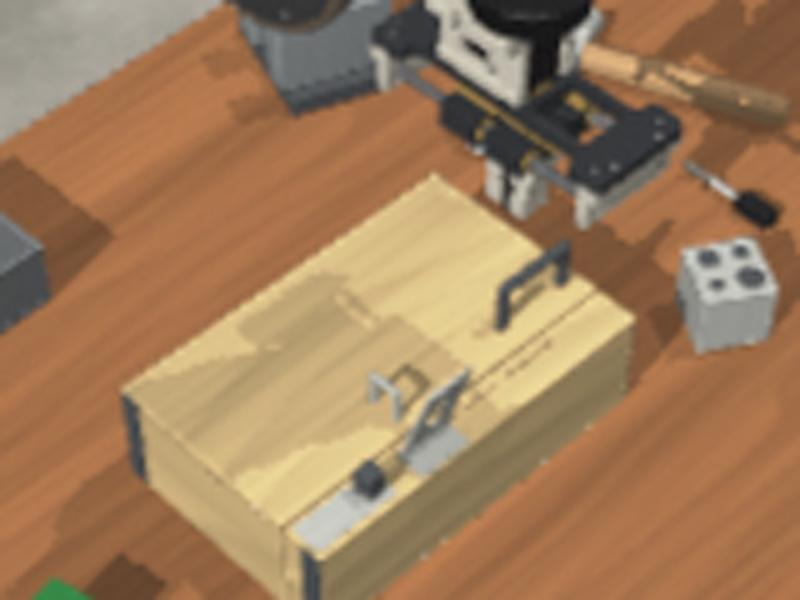

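jog_arm --pt "4 -17 0 0" --pt "3 -17 0 0" --pt "0 0 -25 0" --pt "0 0 -25 0" --pt "0 0 -20 0" --pt "0 0 -15 0" --pt "0 0 -13 0" --pt "0 0 -10 0" --pt "0 0 0 0" --pt "0 0 0 0" --fingers 26

```text
clock: 10.75
tool_pos: [0.4717, -0.1363, 0.1105]
orientation: [179.9, -0.0, -91.1]
force: [-0.5, 0.1, 0.4]
opening: 0.0257
```

jog_arm --pt "0 0 0 0" --pt "0 0 0 0" --pt "0 0 0 0" --pt "0 0 0 0" --pt "0 0 0 0" --pt "0.4 0 1 0" --pt "0.3 0 1 0" --pt "0.3 0 1 0" --pt "0.7 0 2 0" --pt "0.7 0 2 0" --fingers 0

```text
clock: 11.58
tool_pos: [0.4737, -0.1362, 0.1172]
orientation: [179.9, -0.0, -91.1]
force: [-2.1, -1.2, -5.4]
opening: 0.0092
```

```bash
python3 - <<'E'
import numpy as np
th=np.radians(np.linspace(2.8,95,31)); a0=np.arctan2(46,-142)
p=149.26*np.stack([np.cos(a0-th),np.sin(a0-th)],1)
d=np.diff(p,axis=0)
for i in range(0,30,10): print([[round(x,1),round(-.0157*x,1),round(z,1),0] for x,z in d[i:i+10]], p[i+10]-p[0])
E
```

```text
[[np.float64(3.0), np.float64(-0.0), np.float64(7.4), 0], [np.float64(3.4), np.float64(-0.1), np.float64(7.2), 0], [np.float64(3.8), np.float64(-0.1), np.float64(7.0), 0], [np.float64(4.2), np.float64(-0.1), np.float64(6.8), 0], [np.float64(4.5), np.float64(-0.1), np.float64(6.6), 0], [np.float64(4.9), np.float64(-0.1), np.float64(6.3), 0], [np.float64(5.2), np.float64(-0.1), np.float64(6.1), 0], [np.float64(5.5), np.float64(-0.1), np.float64(5.8), 0], [np.float64(5.8), np.float64(-0.1), np.float64(5.5), 0], [np.float64(6.1), np.float64(-0.1), np.float64(5.2), 0]] [46.62710554 63.90406574]
[[np.float64(6.4), np.float64(-0.1), np.float64(4.8), 0], [np.float64(6.6), np.float64(-0.1), np.float64(4.5), 0], [np.float64(6.9), np.float64(-0.1), np.float64(4.1), 0], [np.float64(7.1), np.float64(-0.1), np.float64(3.7), 0], [np.float64(7.3), np.float64(-0.1), np.float64(3.3), 0], [np.float64(7.4), np.float64(-0.1), np.float64(2.9), 0], [np.float64(7.6), np.float64(-0.1), np.float64(2.5), 0], [np.float64(7.7), np.float64(-0.1), np.float64(2.1), 0], [np.float64(7.8), np.float64(-0.1), np.float64(1.7), 0], [np.float64(7.9), np.float64(-0.1), np.float64(1.3), 0]] [119.36340226  95.00467232]
[[np.float64(8.0), np.float64(-0.1), np.float64(0.9), 0], [np.float64(8.0), np.float64(-0.1), np.float64(0.4), 0], [np.float64(8.0), np.float64(-0.1), np.float64(0.0), 0], [np.float64(8.0), np.float64(-0.1), np.float64(-0.4), 0], [np.float64(8.0), np.float64(-0.1), np.float64(-0.8), 0], [np.float64(7.9), np.float64(-0.1), np.float64(-1.3), 0], [np.float64(7.8), np.float64(-0.1), np.float64(-1.7), 0], [np.float64(7.7), np.float64(-0.1), np.float64(-2.1), 0], [np.float64(7.6), np.float64(-0.1), np.float64(-2.5), 0], [np.float64(7.5), np.float64(-0.1), np.float64(-2.9), 0]] [197.77800693  84.56597683]
```

jog_arm --pt "3 0 7.4 0" --pt "3.4 0 7.2 0" --pt "3.8 -0.1 7 0" --pt "4.2 -0.1 6.8 0" --pt "4.5 -0.1 6.6 0" --pt "4.9 -0.1 6.3 0" --pt "5.2 -0.1 6.1 0" --pt "5.5 -0.1 5.8 0" --pt "5.8 -0.1 5.5 0" --pt "6.1 -0.1 5.2 0"

```text
clock: 12.42
tool_pos: [0.5197, -0.1372, 0.1827]
orientation: [179.9, -0.0, -91.1]
force: [-9.0, 0.2, 2.0]
opening: 0.009
```

jog_arm --pt "6.4 -0.1 4.8 0" --pt "6.6 -0.1 4.5 0" --pt "6.9 -0.1 4.1 0" --pt "7.1 -0.1 3.7 0" --pt "7.3 -0.1 3.3 0" --pt "7.4 -0.1 2.9 0" --pt "7.6 -0.1 2.5 0" --pt "7.7 -0.1 2.1 0" --pt "7.8 -0.1 1.7 0" --pt "7.9 -0.1 1.3 0"

```text
clock: 13.25
tool_pos: [0.5944, -0.1391, 0.2153]
orientation: [-179.9, -0.1, -91.1]
force: [-5.7, -2.3, 5.6]
opening: 0.0088
```

jog_arm --pt "8 -0.1 0.9 0" --pt "8 -0.1 0.4 0" --pt "8 -0.1 0 0" --pt "8 -0.1 -0.4 0" --pt "8 -0.1 -0.8 0" --pt "7.9 -0.1 -1.3 0" --pt "7.8 -0.1 -1.7 0" --pt "7.7 -0.1 -2.1 0" --pt "7.6 -0.1 -2.5 0" --pt "7.5 -0.1 -2.9 0"

```text
clock: 14.08
tool_pos: [0.6736, -0.1407, 0.2049]
orientation: [-179.8, -0.2, -91.1]
force: [-3.4, -4.7, 3.0]
opening: 0.0091
```

```bash
python3 - <<'E'
from h import *
o=get_obs(); print(o['tool_pos'],o['orientation'],o['force'],o['opening'])
d=snap('side','side6'); snap('top','top6')
I=cv2.imread('pics/side6.png'); cv2.imwrite('pics/c4.png',cv2.resize(I[90:240,240:400],None,fx=4,fy=4,interpolation=cv2.INTER_CUBIC))
E
```

```text
[ 0.67358618 -0.14073078  0.20487309] [-1.79812714e+02 -1.54161499e-01 -9.11074818e+01] [-3.42881208 -4.72375778  2.97745785] 0.009063949307401124
```

View pics/c4.png

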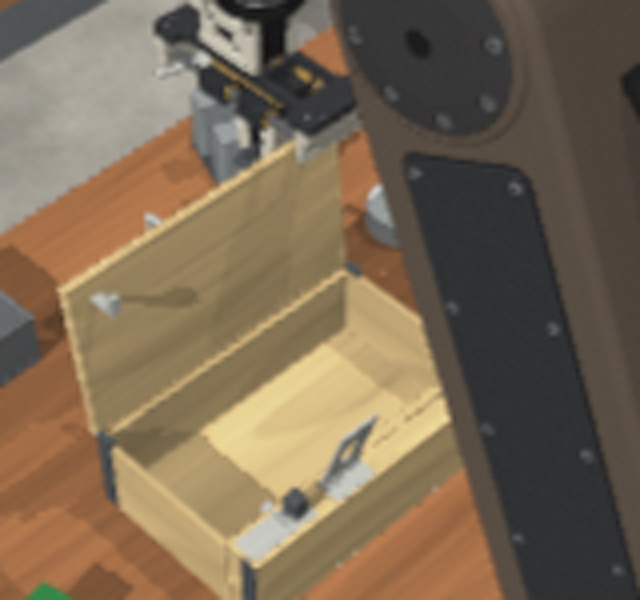

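View pics/top6.png

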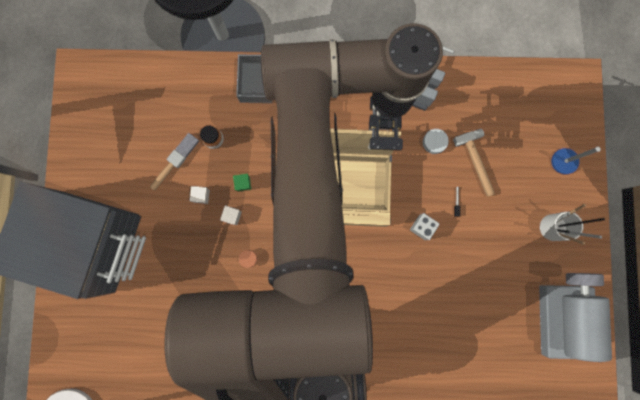

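jog_arm --pt "0 0 0 0" --pt "0 0 0 0" --pt "0 0 0 0" --pt "0 0 15 0" --pt "0 0 20 0" --pt "0 0 30 0" --pt "0 0 30 0" --pt "0 0 0 0" --pt "0 0 0 0" --pt "0 0 0 0" --fingers 16

```text
clock: 15.02
tool_pos: [0.6721, -0.1385, 0.2974]
orientation: [-179.9, 0.0, -91.1]
force: [0.7, 0.2, -0.2]
opening: 0.0161
```

```bash
cat >> h.py <<'E'
def boxes(s):
    im=cv2.cvtColor(s['image'],cv2.COLOR_RGB2HSV); m=cv2.inRange(im,(0,0,150),(180,60,255)); m[:150]=0; m[:,:160]=0; m[260:]=0; m[:,275:]=0
    out=[]
    for c in cv2.findContours(m,0,2)[0]:
        if cv2.contourArea(c)<60: continue
        W=np.array([onz(s,u,v,.046)[:2]*1000 for u,v in c[:,0].astype(float)],np.float32)
        M=cv2.moments(c); out.append((M['m10']/M['m00'],M['m01']/M['m00'],cv2.minAreaRect(W)))
    return out,m
E
python3 - <<'E'
from h import *
o=get_obs(); print(o['tool_pos'],o['opening'],o['force'])
s=snap('top','top7'); b,m=boxes(s); d=snap('side','side7')
for x in b: print(x)
I=cv2.imread('pics/top7.png'); 
a=cv2.resize(I[170:240,180:280],None,fx=6,fy=6,interpolation=cv2.INTER_CUBIC); 
cv2.imwrite('pics/c6.png',a)
E
```

```text
[ 0.67214342 -0.13852429  0.29741028] 0.016063558253060765 [ 0.65672212  0.2117808  -0.23634422]
(229.26829268292684, 214.7048780487805, ((435.4369201660156, 276.30816650390625), (43.37520980834961, 44.17808532714844), 73.77279663085938))
(197.29761904761904, 193.47704081632654, ((495.50848388671875, 371.39361572265625), (43.980628967285156, 43.847877502441406), 1.1259829998016357))
(174.69964664310953, 157.8904593639576, ((599.012939453125, 443.51373291015625), (38.46876525878906, 37.78154373168945), 53.054664611816406))
```

View pics/c6.png

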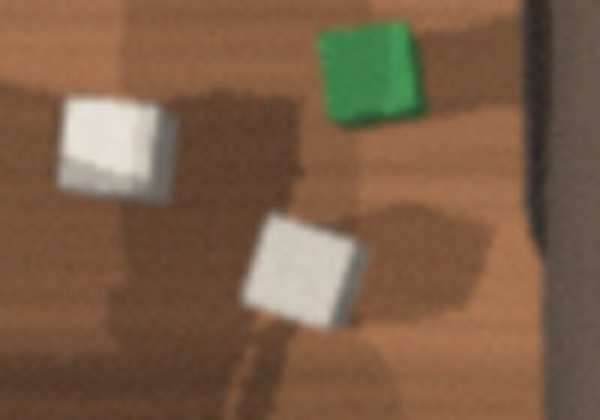

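View pics/side7.png

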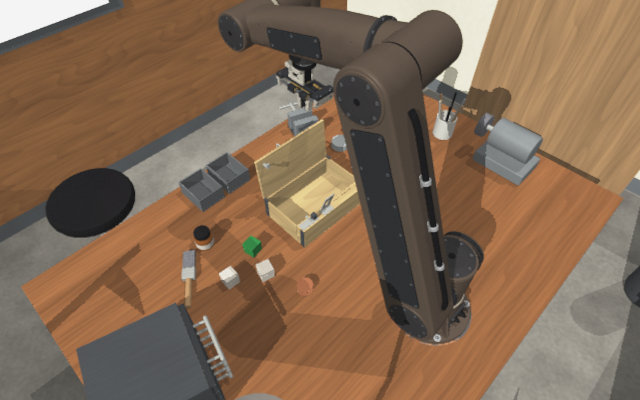

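jog_arm --pt "-21.5 37.7 0 7.1" --pt "-21.5 37.7 0 7.1" --pt "-21.5 37.7 0 7.1" --pt "-21.5 37.7 0 7.1" --pt "-21.5 37.7 0 7.1" --pt "-21.5 37.7 0 7.1" --pt "-21.5 37.7 0 7.1" --pt "-21.5 37.7 0 7.1" --pt "-21.5 37.7 0 7.1" --pt "-21.5 37.7 0 4" --fingers 66

```text
clock: 15.95
tool_pos: [0.4639, 0.2243, 0.2964]
orientation: [180.0, 0.0, -22.8]
force: [0.7, 0.5, 0.3]
opening: 0.0657
```

jog_arm --pt "-22 37 0 7.1" --pt "0 0 -30 0" --pt "0 0 -35 0" --pt "0 0 -35 0" --pt "0 0 -35 0" --pt "0 0 -30 0" --pt "0 0 0 0" --pt "0 0 0 0" --pt "0 0 0 0" --pt "0 0 0 0"

```text
clock: 16.78
tool_pos: [0.4454, 0.2598, 0.1341]
orientation: [-179.8, -0.1, -16.1]
force: [0.7, -0.5, 0.5]
opening: 0.066
```

```bash
python3 - <<'E'
from h import *
o=get_obs(); print(o['tool_pos'],o['orientation'],o['opening'],o['joint_pos'])
s=snap('top','top8'); d=snap('side','side8')
for p in [(0.4354,0.2763,.046),(0.4955,0.3714,.046)]: print(proj(d,p),proj(s,p))
cv2.imwrite('pics/c7.png',cv2.resize(cv2.imread('pics/side8.png')[200:320,180:340],None,fx=4.5,fy=4.5,interpolation=cv2.INTER_CUBIC))
E
```

```text
[0.44536364 0.25984181 0.13405233] [-1.79840781e+02 -9.72180914e-02 -1.60945580e+01] 0.06595994577391427 [ 5.21231526e+01  1.02335283e+01 -2.67419540e+01  3.91402808e-02
 -5.28405971e+01  2.17588324e+01]
[264.29497174 265.80279742] [229.24839677 214.73067311]
[228.08923074 272.8322409 ] [197.45148664 193.48934665]
```

View pics/c7.png

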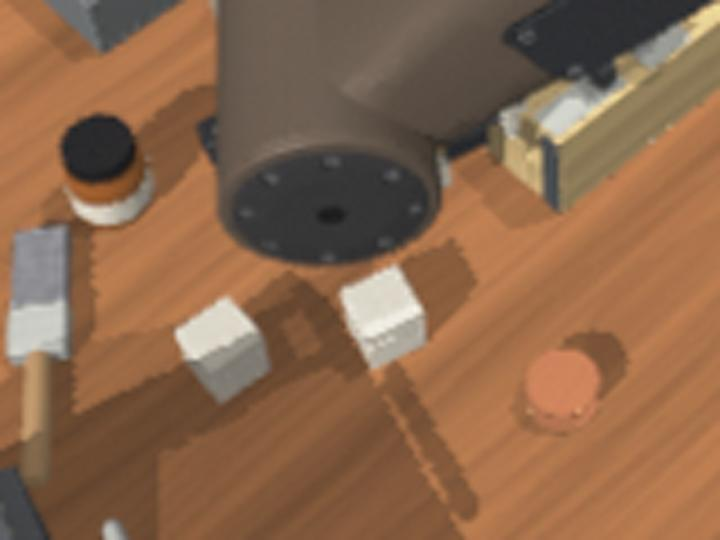

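jog_arm --pt "-5 8 0 0" --pt "-5 8.5 0 0" --pt "0 0 -25 0" --pt "0 0 -25 0" --pt "0 0 -25 0" --pt "0 0 -20 0" --pt "0 0 -12 0" --pt "0 0 -10 0" --pt "0 0 0 0" --pt "0 0 0 0"

```text
clock: 17.72
tool_pos: [0.4342, 0.2758, 0.0151]
orientation: [180.0, -0.0, -16.1]
force: [-0.5, -0.4, 0.7]
opening: 0.0659
```

jog_arm --pt "0 0 0 0" --pt "0 0 0 0" --pt "0 0 0 0" --pt "0 0 0 0" --pt "0 0 0 0" --pt "0 0 0 0" --pt "0 0 0 0" --pt "0 0 0 0" --pt "0 0 0 0" --pt "0 0 0 0" --fingers 0

```text
clock: 18.55
tool_pos: [0.4346, 0.2758, 0.0157]
orientation: [-179.9, -0.0, -16.1]
force: [-2.2, 0.1, 5.7]
opening: 0.0433
```

jog_arm --pt "0 0 20 0" --pt "0 0 35 3" --pt "0 0 35 3" --pt "0 0 35 3" --pt "5 0 25 3" --pt "20 -30 0 3.2" --pt "20 -35 0 0" --pt "20 -35 0 0" --pt "20 -35 0 0" --pt "13 -35 0 0"

```text
clock: 19.38
tool_pos: [0.5333, 0.1037, 0.165]
orientation: [-180.0, -0.0, -0.9]
force: [1.1, 0.6, -0.1]
opening: 0.0444
```

jog_arm --pt "0 -37 0 0" --pt "0 -37 0 0" --pt "0 -37 0 0" --pt "0 -37 0 0" --pt "0 -36 0 0" --pt "0 0 0 0" --pt "0 0 -20 0" --pt "0 0 -20 0" --pt "0 0 -20 0" --pt "0 0 0 0"

```text
clock: 20.22
tool_pos: [0.5293, -0.0791, 0.1013]
orientation: [180.0, 0.4, -1.0]
force: [-1.3, -0.7, -0.5]
opening: 0.0439
```

```bash
python3 - <<'E'
from h import *
o=get_obs(); print(o['tool_pos'],o['orientation'],o['opening'],o['force'],ch(18,-43,0))
s=snap('top','top9'); d=snap('side','side9')
cv2.imwrite('pics/c7.png',cv2.resize(cv2.imread('pics/side9.png')[100:250,220:400],None,fx=4,fy=4,interpolation=cv2.INTER_CUBIC))
E
```

```text
[ 0.52928695 -0.07910159  0.10125857] [179.98072608   0.37201066  -1.00448656] 0.043940133389947705 [-1.27845247 -0.66020012 -0.45414342] [ 0.53282236 -0.07777743  0.        ]
```

View pics/c7.png

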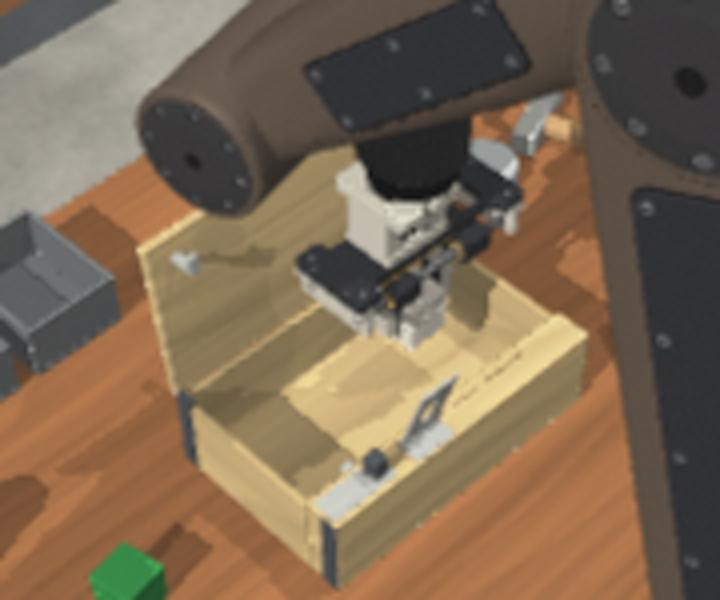

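View pics/top9.png

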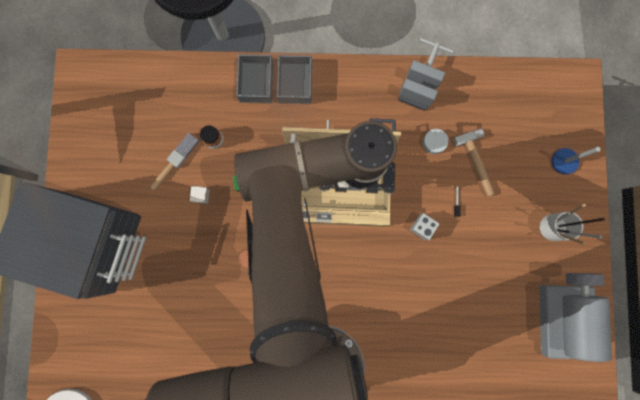

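jog_arm --pt "0 0 0 0" --pt "0 0 0 0" --pt "0 0 0 0" --pt "0 0 0 0" --pt "0 0 0 0" --pt "0 0 0 0" --pt "0 0 0 0" --pt "0 0 0 0" --pt "0 0 0 0" --pt "0 0 0 0"

```text
clock: 21.15
tool_pos: [0.5322, -0.0787, 0.1049]
orientation: [180.0, 0.0, -0.9]
force: [0.9, 0.2, -0.7]
opening: 0.0437
```

```bash
python3 - <<'E'
from h import *
s=snap('top'); d=snap('side')
for z in (.1,.2,.3,.35,.4,.45,.5): print(z,proj(s,(.532,-.079,z)).round(),onz(s,371,147,z).round(3),proj(d,(.532,-.079,z)).round(), proj(d,(.592,-.079,z)).round())
E
```

```text
0.1 [354. 181.] [ 0.631 -0.127  0.1  ] [322. 178.] [310. 170.]
0.2 [356. 176.] [ 0.608 -0.116  0.2  ] [322. 158.] [309. 149.]
0.3 [360. 169.] [ 0.585 -0.106  0.3  ] [323. 135.] [309. 126.]
0.35 [361. 165.] [ 0.574 -0.1    0.35 ] [323. 123.] [309. 114.]
0.4 [363. 161.] [ 0.562 -0.095  0.4  ] [323. 109.] [309. 100.]
0.45 [366. 156.] [ 0.551 -0.09   0.45 ] [323.  95.] [308.  87.]
0.5 [368. 151.] [ 0.539 -0.085  0.5  ] [323.  81.] [308.  72.]
```

jog_arm --pt "0 0 -20 0" --pt "0 0 -20 0" --pt "0 0 -20 0" --pt "0 0 -12 0" --pt "0 0 -6 0" --pt "0 0 -3 0" --pt "0 0 -1.5 0" --pt "0 0 0 0" --pt "0 0 0 0" --pt "0 0 0 0"

```text
clock: 22.08
tool_pos: [0.5328, -0.0786, 0.0233]
orientation: [-180.0, -0.1, -0.9]
force: [0.4, -0.7, -1.0]
opening: 0.0435
```

jog_arm --pt "0 0 0 0" --pt "0 0 0 0" --pt "0 0 0 0" --pt "0 0 0 0" --pt "0 0 0 0" --pt "0 0 20 0" --pt "0 0 30 0" --pt "0 0 35 0" --pt "0 0 35 0" --pt "0 0 35 0" --fingers 58

```text
clock: 22.92
tool_pos: [0.5318, -0.0788, 0.1791]
orientation: [180.0, 0.0, -0.9]
force: [1.1, -0.6, 0.1]
opening: 0.0581
```

jog_arm --pt "0 40 0 0" --pt "0 40 0 0" --pt "0 40 0 0" --pt "0 40 0 0" --pt "-5 40 0 0" --pt "-5 40 0 0" --pt "-5 40 0 0" --pt "-5 40 0 0" --pt "-5 40 0 1" --pt "-5 30 0 0.9" --fingers 66

```text
clock: 23.75
tool_pos: [0.5017, 0.3143, 0.1775]
orientation: [-180.0, -0.0, 1.1]
force: [0.2, 0.1, 0.2]
opening: 0.0662
```

```bash
python3 - <<'E'
from h import *
o=get_obs(); print(o['tool_pos'],o['orientation'],o['opening'],o['joint_pos'])
s=snap('top','top10'); b,m=boxes(s)
for x in b: print(x)
d=snap('side','side10')
cv2.imwrite('pics/c7.png',np.hstack([cv2.resize(cv2.imread('pics/side10.png')[160:310,180:330],None,fx=2.6,fy=2.6,interpolation=cv2.INTER_CUBIC),cv2.resize(cv2.imread('pics/top10.png')[120:270,160:310],None,fx=2.6,fy=2.6,interpolation=cv2.INTER_CUBIC)]))
E
```

```text
[0.50165445 0.31427915 0.17748164] [-1.79979182e+02 -2.09627114e-02  1.09594593e+00] 0.0661528090572902 [ 5.09734792e+01  1.48666669e+01 -1.41319442e+01  2.98933866e-03
 -6.09719610e+01  4.01210207e+01]
(197.55292259083728, 196.82622432859398, ((485.2345275878906, 370.89117431640625), (23.416812896728516, 43.89710998535156), 1.1270495653152466))
```

View pics/c7.png

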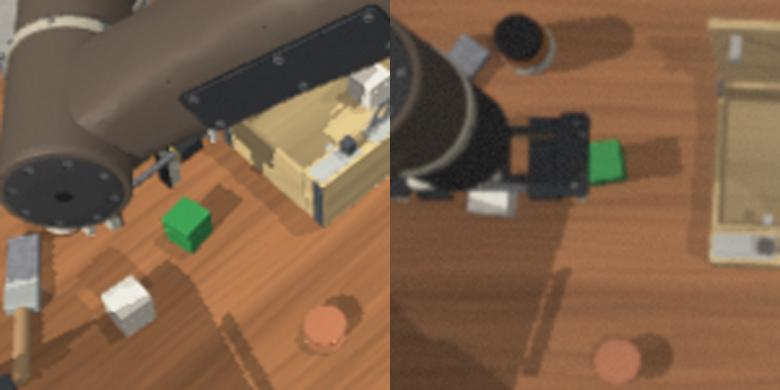

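jog_arm --pt "-3 29 0 0" --pt "-3 28 0 0" --pt "0 0 -30 0" --pt "0 0 -30 0" --pt "0 0 -30 0" --pt "0 0 -25 0" --pt "0 0 0 0" --pt "0 0 0 0" --pt "0 0 0 0" --pt "0 0 0 0"

```text
clock: 24.68
tool_pos: [0.4973, 0.3692, 0.0646]
orientation: [-179.9, -0.1, 1.0]
force: [-0.6, -0.5, 0.1]
opening: 0.0659
```

```bash
python3 - <<'E'
from h import *
o=get_obs(); print(o['tool_pos'],o['orientation'],o['opening'])
d=snap('side','side11')
cv2.imwrite('pics/c7.png',cv2.resize(cv2.imread('pics/side11.png')[200:320,160:320],None,fx=4.5,fy=4.5,interpolation=cv2.INTER_CUBIC))
E
```

```text
[0.49731851 0.3692035  0.06462451] [-1.79866559e+02 -1.28374914e-01  9.93050706e-01] 0.06590088135867307
```

View pics/c7.png

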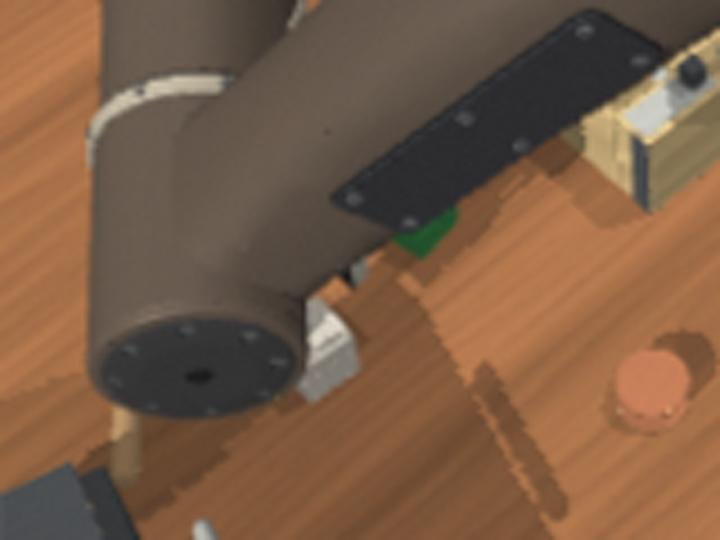

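jog_arm --pt "-1 1 -20 0" --pt "0 0 -16 0" --pt "0 0 -8 0" --pt "0 0 -5 0" --pt "0 0 0 0" --pt "0 0 0 0" --pt "0 0 0 0" --pt "0 0 0 0" --pt "0 0 0 0" --pt "0 0 0 0"

```text
clock: 25.57
tool_pos: [0.4954, 0.3695, 0.0139]
orientation: [-180.0, -0.0, 1.0]
force: [0.3, -0.6, -0.6]
opening: 0.0659
```

jog_arm --pt "0 0 0 0" --pt "0 0 0 0" --pt "0 0 0 0" --pt "0 0 0 0" --pt "0 0 0 0" --pt "0 0 0 0" --pt "0 0 0 0" --pt "0 0 0 0" --pt "0 0 0 0" --pt "0 0 0 0" --fingers 0

```text
clock: 26.4
tool_pos: [0.4953, 0.3694, 0.0135]
orientation: [-180.0, -0.0, 1.0]
force: [0.5, 0.4, 0.7]
opening: 0.0448
```

jog_arm --pt "0 0 20 0" --pt "0 0 35 0" --pt "0 0 35 0" --pt "0 0 35 0" --pt "0 0 25 0" --pt "8 -32 0 -1.9" --pt "8 -36 0 0" --pt "8 -36 0 0" --pt "8 -36 0 0" --pt "7 -36 0 0"

```text
clock: 27.23
tool_pos: [0.534, 0.1916, 0.1634]
orientation: [180.0, 0.0, -0.9]
force: [1.5, -0.2, -1.0]
opening: 0.0447
```

jog_arm --pt "0 -37 0 0" --pt "0 -37 0 0" --pt "0 -37 0 0" --pt "0 -37 0 0" --pt "0 -37 0 0" --pt "0 0 0 0" --pt "0 0 -20 0" --pt "0 0 -20 0" --pt "0 0 0 0" --pt "0 0 0 0"

```text
clock: 28.07
tool_pos: [0.5334, 0.0079, 0.1228]
orientation: [179.9, 0.2, -0.9]
force: [-0.0, 0.6, -0.0]
opening: 0.0445
```

```bash
python3 - <<'E'
from h import *
o=get_obs(); print(o['tool_pos'],o['orientation'],o['opening'],o['force'],ch(18,43,0))
d=snap('side','side12'); snap('top','top12')
cv2.imwrite('pics/c7.png',np.hstack([cv2.resize(cv2.imread('pics/side12.png')[100:250,240:390],None,fx=2.6,fy=2.6,interpolation=cv2.INTER_CUBIC),cv2.resize(cv2.imread('pics/top12.png')[100:250,260:410],None,fx=2.6,fy=2.6,interpolation=cv2.INTER_CUBIC)]))
E
```

```text
[0.53335975 0.0078967  0.12282381] [ 1.79933397e+02  1.52583278e-01 -9.23656259e-01] 0.04454471354339742 [-0.03880627  0.63395754 -0.03361012] [0.53417319 0.00821196 0.        ]
```

View pics/c7.png

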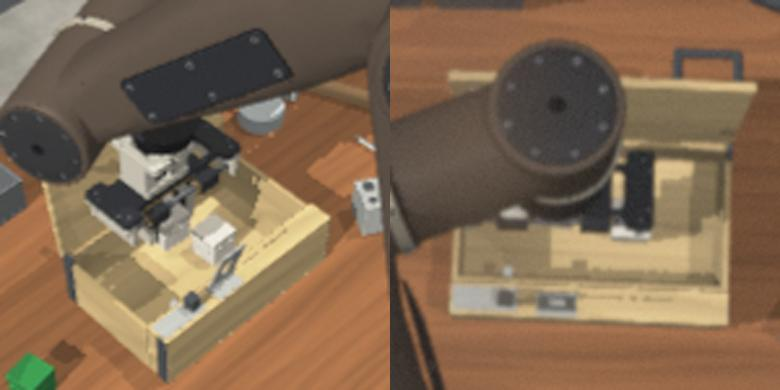

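jog_arm --pt "1 0 -20 0" --pt "0 0 -25 0" --pt "0 0 -25 0" --pt "0 0 -15 0" --pt "0 0 -10 0" --pt "0 0 -5 0" --pt "0 0 -2 0" --pt "0 0 0 0" --pt "0 0 0 0" --pt "0 0 0 0"

```text
clock: 29.0
tool_pos: [0.536, 0.0086, 0.0225]
orientation: [-180.0, -0.1, -0.9]
force: [-0.6, -0.5, -1.2]
opening: 0.0445
```

jog_arm --pt "0 0 0 0" --pt "0 0 0 0" --pt "0 0 0 0" --pt "0 0 0 0" --pt "0 0 0 0" --pt "0 0 20 0" --pt "0 0 30 0" --pt "0 0 40 0" --pt "0 0 40 0" --pt "0 0 40 0" --fingers 57

```text
clock: 29.83
tool_pos: [0.5347, 0.0081, 0.1933]
orientation: [180.0, 0.0, -0.9]
force: [1.5, 0.7, 0.8]
opening: 0.0568
```

jog_arm --pt "0 0 35 -7" --pt "0 0 35 -7" --pt "0 0 35 -7" --pt "10 -15 0 -7" --pt "20 -20 0 -7" --pt "20 -20 0 -7" --pt "20 -20 0 -7" --pt "20 -20 0 -7" --pt "20 -20 0 -7" --pt "20 -20 0 -7" --fingers 18

```text
clock: 30.67
tool_pos: [0.666, -0.1278, 0.2962]
orientation: [180.0, 0.0, -71.3]
force: [0.1, 1.1, 0.4]
opening: 0.0183
```

jog_arm --pt "9 -13 0 -7" --pt "0 0 0 -7" --pt "0 0 0 -6.2" --pt "0 0 0 0" --pt "0 0 0 0" --pt "0 0 0 0" --pt "0 0 0 0" --pt "0 0 0 0" --pt "0 0 0 0" --pt "0 0 0 0"

```text
clock: 31.5
tool_pos: [0.6742, -0.1395, 0.2966]
orientation: [-180.0, 0.0, -91.1]
force: [0.3, 0.1, -1.0]
opening: 0.0179
```

```bash
python3 - <<'E'
from h import *
o=get_obs(); print(o['tool_pos'],o['orientation'],o['opening'],o['force'])
d=snap('side','side13'); s=snap('top','top13')
for th in (90,93,95,97):
    a=np.arctan2(46,-142)-np.radians(th); b=ch(100+149.26*np.cos(a),-105,80+149.26*np.sin(a)); print(th,b.round(4),proj(s,b).round(1),proj(d,b).round(1))
cv2.imwrite('pics/c7.png',np.hstack([cv2.resize(cv2.imread('pics/side13.png')[100:250,240:390],None,fx=2.6,fy=2.6,interpolation=cv2.INTER_CUBIC),cv2.resize(cv2.imread('pics/top13.png')[100:250,260:410],None,fx=2.6,fy=2.6,interpolation=cv2.INTER_CUBIC)]))
E
```

```text
[ 0.67421128 -0.13949791  0.29662638] [-1.79987918e+02  2.21477899e-03 -9.10617488e+01] 0.017937074394940147 [ 0.31102907  0.07440118 -0.98719158]
90 [ 0.6598 -0.1418  0.222 ] [382.  125.5] [308.5 125.9]
93 [ 0.6672 -0.1419  0.2194] [382.  122.9] [307.1 125.5]
95 [ 0.672  -0.142   0.2174] [381.9 121.3] [306.1 125.2]
97 [ 0.6768 -0.142   0.2153] [381.8 119.8] [305.2 125.1]
```

View pics/c7.png

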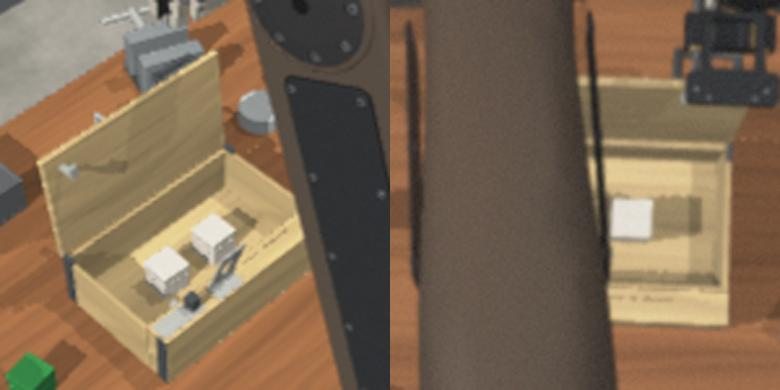

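jog_arm --pt "0 -1 -25 0" --pt "0 0 -25 0" --pt "0 0 -12 0" --pt "0 0 -8 0" --pt "0 0 -6 0" --pt "0 0 -5 0" --pt "0 0 -5 0" --pt "0 0 0 0" --pt "0 0 0 0" --pt "0 0 0 0"

```text
clock: 32.43
tool_pos: [0.6746, -0.1407, 0.2112]
orientation: [-179.9, -0.0, -91.1]
force: [-0.2, 0.1, -1.0]
opening: 0.0182
```

jog_arm --pt "0 0 -4 0" --pt "0 0 -3 0" --pt "0 0 0 0" --pt "0 0 0 0" --pt "0 0 0 0" --pt "0 0 0 0" --pt "0 0 0 0" --pt "0 0 0 0" --pt "0 0 0 0" --pt "0 0 0 0"

```text
clock: 33.27
tool_pos: [0.6743, -0.1406, 0.2035]
orientation: [-180.0, -0.0, -91.1]
force: [-0.6, 0.9, 0.2]
opening: 0.0182
```

jog_arm --pt "0 0 0 0" --pt "0 0 0 0" --pt "0 0 0 0" --pt "0 0 0 0" --pt "0 0 0 0" --pt "0 0 0 0" --pt "0 0 0 0" --pt "0 0 0 0" --pt "0 0 0 0" --pt "0 0 0 0" --fingers 0

```text
clock: 34.1
tool_pos: [0.6743, -0.1407, 0.2034]
orientation: [-180.0, -0.0, -91.1]
force: [0.7, -0.3, -0.1]
opening: 0.009
```

```bash
python3 - <<'E'
import numpy as np
th=np.radians(np.linspace(96,0,31)); a0=np.arctan2(46,-142)
p=149.26*np.stack([np.cos(a0-th),np.sin(a0-th)],1)
d=np.diff(p,axis=0)
for i in range(0,30,10): print([[float(round(x,1)),float(round(-.0157*x,1)),float(round(z,1)),0] for x,z in d[i:i+10]], p[i+10]-p[0])
E
```

```text
[[-7.7, 0.1, 3.2, 0], [-7.9, 0.1, 2.7, 0], [-8.0, 0.1, 2.3, 0], [-8.1, 0.1, 1.8, 0], [-8.2, 0.1, 1.4, 0], [-8.3, 0.1, 0.9, 0], [-8.3, 0.1, 0.5, 0], [-8.3, 0.1, -0.0, 0], [-8.3, 0.1, -0.5, 0], [-8.3, 0.1, -0.9, 0]] [-81.49256937  11.37965657]
[[-8.2, 0.1, -1.4, 0], [-8.1, 0.1, -1.9, 0], [-8.0, 0.1, -2.3, 0], [-7.9, 0.1, -2.7, 0], [-7.7, 0.1, -3.2, 0], [-7.5, 0.1, -3.6, 0], [-7.3, 0.1, -4.0, 0], [-7.1, 0.1, -4.4, 0], [-6.8, 0.1, -4.8, 0], [-6.5, 0.1, -5.2, 0]] [-156.6324869   -22.15432975]
[[-6.2, 0.1, -5.5, 0], [-5.9, 0.1, -5.9, 0], [-5.6, 0.1, -6.2, 0], [-5.2, 0.1, -6.5, 0], [-4.8, 0.1, -6.8, 0], [-4.5, 0.1, -7.0, 0], [-4.1, 0.1, -7.3, 0], [-3.6, 0.1, -7.5, 0], [-3.2, 0.1, -7.7, 0], [-2.8, 0.0, -7.9, 0]] [-202.58444556  -90.41085281]
```

jog_arm --pt "-7.7 0.1 3.2 0" --pt "-7.9 0.1 2.7 0" --pt "-8 0.1 2.3 0" --pt "-8.1 0.1 1.8 0" --pt "-8.2 0.1 1.4 0" --pt "-8.3 0.1 0.9 0" --pt "-8.3 0.1 0.5 0" --pt "-8.3 0.1 0 0" --pt "-8.3 0.1 -0.5 0" --pt "-8.3 0.1 -0.9 0"

```text
clock: 34.93
tool_pos: [0.593, -0.1389, 0.2163]
orientation: [-179.8, 0.1, -91.1]
force: [3.7, 4.8, 2.5]
opening: 0.0092
```

jog_arm --pt "-8.2 0.1 -1.4 0" --pt "-8.1 0.1 -1.9 0" --pt "-8 0.1 -2.3 0" --pt "-7.9 0.1 -2.7 0" --pt "-7.7 0.1 -3.2 0" --pt "-7.5 0.1 -3.6 0" --pt "-7.3 0.1 -4 0" --pt "-7.1 0.1 -4.4 0" --pt "-6.8 0.1 -4.8 0" --pt "-6.5 0.1 -5.2 0"

```text
clock: 35.77
tool_pos: [0.5173, -0.1376, 0.182]
orientation: [-179.9, 0.1, -91.1]
force: [2.7, 6.5, 1.6]
opening: 0.009
```

```bash
python3 - <<'E'
from h import *
o=get_obs(); print(o['tool_pos'],o['orientation'],o['opening'],o['force'])
d=snap('side','side14'); s=snap('top','top14')
cv2.imwrite('pics/c7.png',np.hstack([cv2.resize(cv2.imread('pics/side14.png')[100:250,240:390],None,fx=2.6,fy=2.6,interpolation=cv2.INTER_CUBIC),cv2.resize(cv2.imread('pics/top14.png')[100:250,260:410],None,fx=2.6,fy=2.6,interpolation=cv2.INTER_CUBIC)]))
E
```

```text
[ 0.51732173 -0.13758368  0.18198694] [-1.79880140e+02  9.52974964e-02 -9.10983512e+01] 0.008967412891139942 [2.69626854 6.47940145 1.57662371]
```

View pics/c7.png

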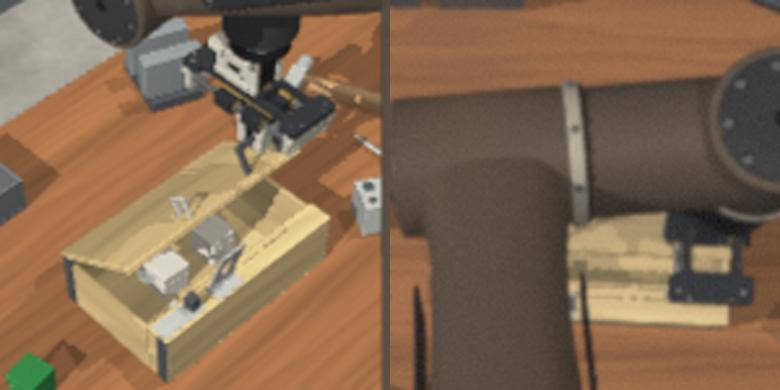

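Lid is about 2/3 closed, both boxes inside. Continue the arc.

jog_arm --pt "-6.2 0.1 -5.5 0" --pt "-5.9 0.1 -5.9 0" --pt "-5.6 0.1 -6.2 0" --pt "-5.2 0.1 -6.5 0" --pt "-4.8 0.1 -6.8 0" --pt "-4.5 0.1 -7 0" --pt "-4.1 0.1 -7.3 0" --pt "-3.6 0.1 -7.5 0" --pt "-3.2 0.1 -7 0" --pt "-2 0 -5 0"

```text
clock: 36.7
tool_pos: [0.4724, -0.1369, 0.1169]
orientation: [-179.9, 0.1, -91.1]
force: [2.2, 7.2, 2.5]
opening: 0.009
```

jog_arm --pt "-0.5 0 -2 0" --pt "0 0 -2 0" --pt "0 0 -1 0" --pt "0 0 -1 0" --pt "0 0 0 0" --pt "0 0 0 0" --pt "0 0 0 0" --pt "0 0 0 0" --pt "0 0 0 0" --pt "0 0 0 0"

```text
clock: 37.53
tool_pos: [0.4711, -0.137, 0.1125]
orientation: [-180.0, 0.1, -91.1]
force: [-6.1, 10.7, 17.8]
opening: 0.0087
```

jog_arm --pt "0 0 0 0" --pt "0 0 0 0" --pt "0 0 0 0" --pt "0 0 20 0" --pt "0 0 30 0" --pt "0 0 35 0" --pt "0 0 35 7" --pt "0 -20 0 7" --pt "0 -40 0 7" --pt "0 -40 0 7" --fingers 26

```text
clock: 38.37
tool_pos: [0.472, -0.2291, 0.2315]
orientation: [-179.9, -0.0, -64.2]
force: [0.0, 0.0, -0.3]
opening: 0.0263
```

```bash
python3 - <<'E'
from h import *
o=get_obs(); print(o['tool_pos'],o['orientation'],o['opening'],o['force'])
d=snap('side','side15'); s=snap('top','top15')
for a in (60,75,90,105,120):
    r=np.radians(a); P=ch(-76+80*np.cos(r),35,92+80*np.sin(r)); print(a,proj(d,P).round(1),proj(s,P).round(1))
for y in (15,55): print(proj(d,ch(-76,y,92)).round(1),proj(s,ch(-76,y,92)).round(1))
cv2.imwrite('pics/c7.png',cv2.resize(cv2.imread('pics/side15.png')[140:260,250:390],None,fx=5,fy=5,interpolation=cv2.INTER_CUBIC))
cv2.imwrite('pics/c8.png',cv2.resize(cv2.imread('pics/top15.png')[140:240,270:410],None,fx=5,fy=5,interpolation=cv2.INTER_CUBIC))
E
```

```text
[ 0.4720497  -0.2290835   0.23152845] [-1.79945987e+02 -2.42086564e-02 -6.42395473e+01] 0.02627945852000605 [ 0.03798779  0.04602681 -0.25424745]
60 [316.4 186.7] [324.9 196.6]
75 [320.6 188.3] [324.7 203.5]
90 [325.2 191.2] [324.5 211.3]
105 [329.8 195.3] [324.2 219.2]
120 [334.1 200.2] [323.9 226.7]
[329.  203.8] [331.4 214. ]
[320.5 210.3] [317.1 213.5]
```

View pics/c7.png

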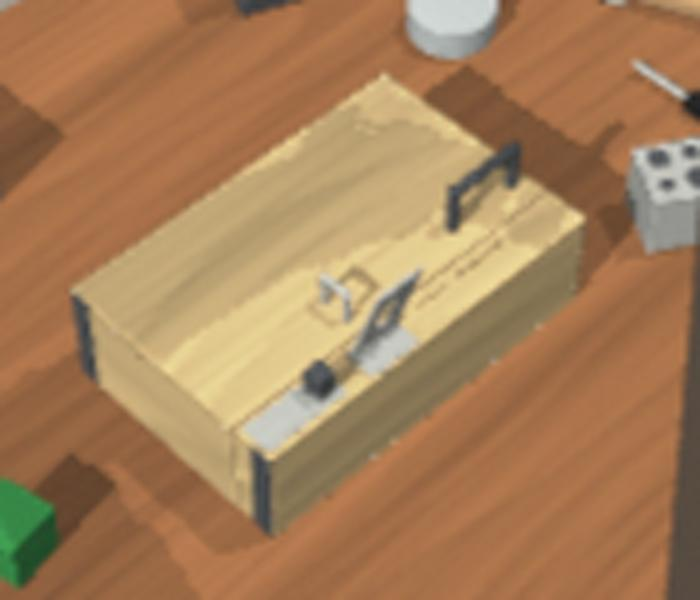

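View pics/c8.png

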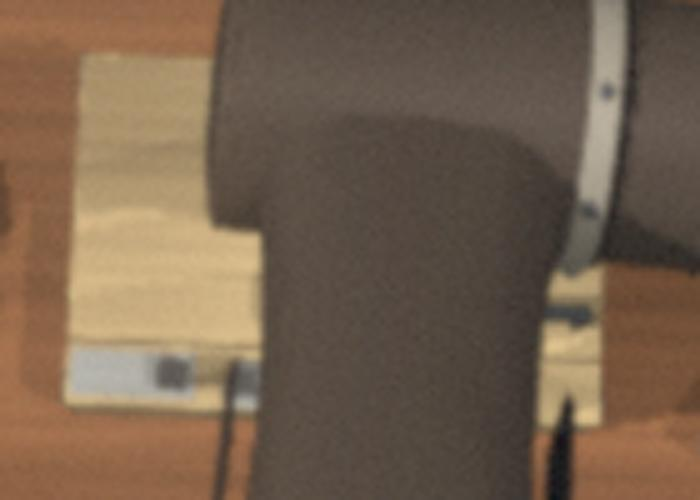

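jog_arm --pt "-8 26 0 7" --pt "-8 26 0 7" --pt "-8 26 0 7" --pt "-8 26 0 7" --pt "-8 26 0 7" --pt "-8 26 0 7" --pt "-8 26 0 7" --pt "-8 26 0 7" --pt "-7 23 0 7" --pt "0 0 0 0" --fingers 0

```text
clock: 39.3
tool_pos: [0.3999, 0.0046, 0.2306]
orientation: [-180.0, 0.0, -1.2]
force: [0.7, -1.2, 0.1]
opening: 0.0005
```

```bash
python3 - <<'E'
from h import *
o=get_obs(); print(o['tool_pos'],o['orientation'],o['opening'],o['force'],ch(-115,35,150))
E
```

```text
[0.39994913 0.00456416 0.2305945 ] [-1.79976296e+02  1.64037274e-02 -1.16677014e+00] 0.0005355888990197322 [ 0.66837885 -1.15997854  0.07124394] [0.40106394 0.00230202 0.15      ]
```

jog_arm --pt "0 -2 -20 0" --pt "0 0 -20 0" --pt "0 0 -20 0" --pt "0 0 -20 0" --pt "0 0 0 0" --pt "0 0 0 0" --pt "10 0 0 0" --pt "10 0 0 0" --pt "10 0 0 0" --pt "0 0 0 0"

```text
clock: 40.13
tool_pos: [0.4342, 0.0007, 0.1514]
orientation: [-180.0, -0.1, -1.7]
force: [0.0, -0.8, -0.1]
opening: 0.0002
```

```bash
python3 - <<'E'
from h import *
o=get_obs(); print(o['tool_pos'],o['orientation'],o['opening'],o['force'])
d=snap('side','side16'); s=snap('top','top16')
cv2.imwrite('pics/c7.png',np.hstack([cv2.resize(cv2.imread('pics/side16.png')[140:260,260:380],None,fx=3.3,fy=3.3,interpolation=cv2.INTER_CUBIC),cv2.resize(cv2.imread('pics/top16.png')[140:260,270:390],None,fx=3.3,fy=3.3,interpolation=cv2.INTER_CUBIC)]))
E
```

```text
[0.4342434  0.0006933  0.15141975] [-1.79988722e+02 -9.70793334e-02 -1.70780165e+00] 0.0001992071906560904 [ 0.02600051 -0.77298457 -0.10224022]
```

View pics/c7.png

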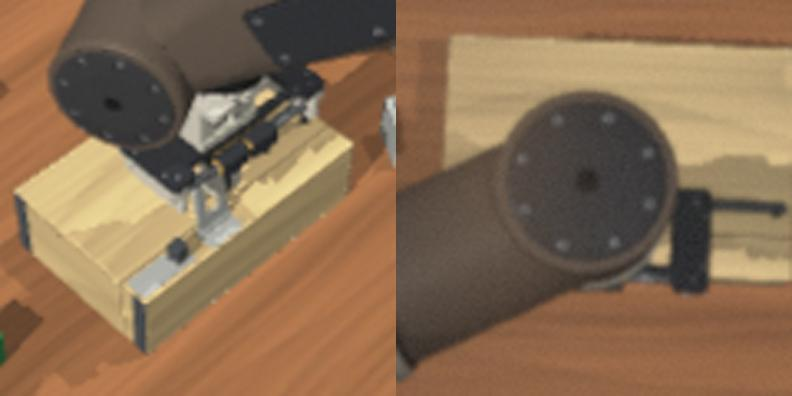

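jog_arm --pt "6 0 0 0" --pt "6 0 0 0" --pt "6 0 0 0" --pt "6 0 -1 0" --pt "6 0 -1 0" --pt "6 0 -3 0" --pt "5 0 -4 0" --pt "5 0 -5 0" --pt "3 0 -4 0" --pt "0 0 0 0"

```text
clock: 41.07
tool_pos: [0.4809, 0.0003, 0.1317]
orientation: [180.0, 0.1, -1.7]
force: [0.0, -0.6, 0.5]
opening: 0.0001
```

```bash
python3 - <<'E'
from h import *
o=get_obs(); print(o['tool_pos'],o['orientation'],o['opening'],o['force'],(o['tool_pos'][0]-.516)*1000)
d=snap('side','side17')
cv2.imwrite('pics/c7.png',cv2.resize(cv2.imread('pics/side17.png')[140:260,260:380],None,fx=5,fy=5,interpolation=cv2.INTER_CUBIC))
E
```

```text
[4.80911832e-01 3.47924334e-04 1.31655906e-01] [ 1.79977101e+02  5.04898515e-02 -1.70233171e+00] 0.00011989469164243094 [ 0.02519756 -0.58570174  0.47963755] -35.08816785788088
```

View pics/c7.png

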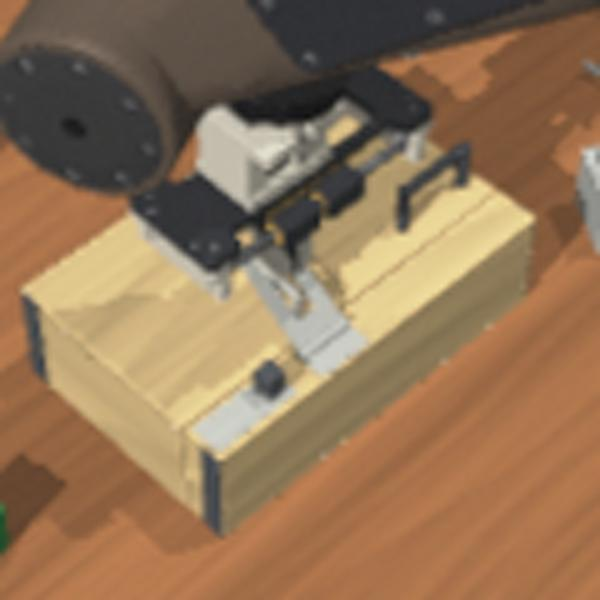

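jog_arm --pt "6 0 0 0" --pt "6 0 -2 0" --pt "6 0 -4 0" --pt "6 0 -5 0" --pt "2 0 -6 0" --pt "0 0 -5 0" --pt "0 0 -5 0" --pt "0 0 -5 0" --pt "0 0 -3 0" --pt "0 0 0 0"

```text
clock: 41.95
tool_pos: [0.5058, 0.0002, 0.0969]
orientation: [180.0, 0.1, -1.7]
force: [1.1, -0.4, 1.0]
opening: 0.0005
```

```bash
python3 - <<'E'
from h import *
o=get_obs(); print(o['tool_pos'],o['orientation'],o['opening'],o['force'],(o['tool_pos'][0]-.516)*1000)
d=snap('side','side18')
cv2.imwrite('pics/c7.png',cv2.resize(cv2.imread('pics/side18.png')[140:260,260:380],None,fx=5,fy=5,interpolation=cv2.INTER_CUBIC))
E
```

```text
[5.05804189e-01 2.16312762e-04 9.68709688e-02] [ 1.79978055e+02  7.75279932e-02 -1.69241141e+00] 0.0005324317631104526 [ 1.07382199 -0.38061151  0.9690777 ] -10.195810899599644
```

View pics/c7.png

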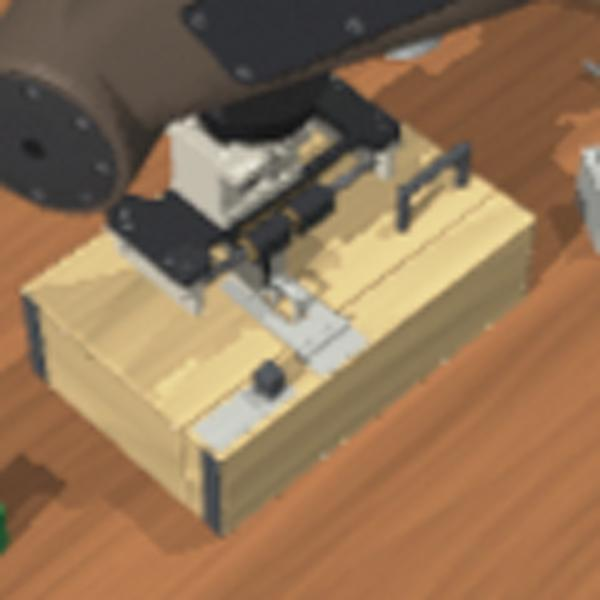

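Hasp is nearly flat over the staple; press down gently to seat it (also presses the lid shut).

jog_arm --pt "0 0 -1.5 0" --pt "0 0 -1.5 0" --pt "0 0 -1 0" --pt "0 0 -1 0" --pt "0 0 0 0" --pt "0 0 0 0" --pt "0 0 0 0" --pt "0 0 0 0" --pt "0 0 0 0" --pt "0 0 0 0"

```text
clock: 42.83
tool_pos: [0.5067, 0.0004, 0.0939]
orientation: [-180.0, -0.0, -1.7]
force: [-4.3, 1.8, 12.2]
opening: 0.0006
```

jog_arm --pt "0 0 20 0" --pt "0 0 35 0" --pt "0 0 35 0" --pt "0 0 20 0" --pt "0 -40 0 0" --pt "0 -40 0 0" --pt "0 -40 0 0" --pt "0 -40 0 0" --pt "0 -40 0 0" --pt "0 -40 0 0" --fingers 40

```text
clock: 43.67
tool_pos: [0.5062, -0.2414, 0.203]
orientation: [-180.0, -0.0, -1.7]
force: [1.3, 1.3, 1.1]
opening: 0.0399
```

```bash
python3 - <<'E'
from h import *
o=get_obs(); print(o['tool_pos'],o['orientation'],o['opening'],o['force'])
d=snap('side','side19'); s=snap('top','top19')
A=cv2.imread('pics/top19.png'); B=cv2.imread('pics/side19.png')
cv2.imwrite('pics/c7.png',np.hstack([cv2.resize(A[160:240,420:500],None,fx=5,fy=5,interpolation=cv2.INTER_CUBIC),cv2.resize(B[120:200,340:420],None,fx=5,fy=5,interpolation=cv2.INTER_CUBIC)]))
cv2.imwrite('pics/c8.png',cv2.resize(B[140:260,260:380],None,fx=5,fy=5,interpolation=cv2.INTER_CUBIC))
E
```

```text
[ 0.50616473 -0.24144804  0.20296192] [-1.79997324e+02 -3.90737038e-02 -1.66583852e+00] 0.039926148493841275 [1.28519179 1.34142917 1.07533625]
```

View pics/c7.png

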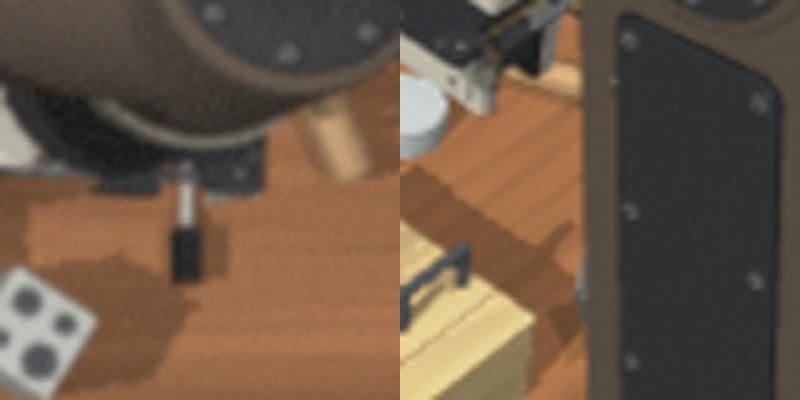

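View pics/c8.png

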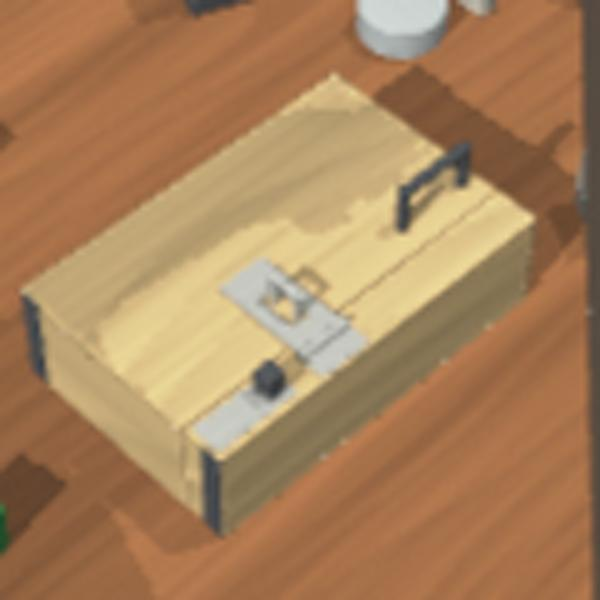

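View pics/top19.png

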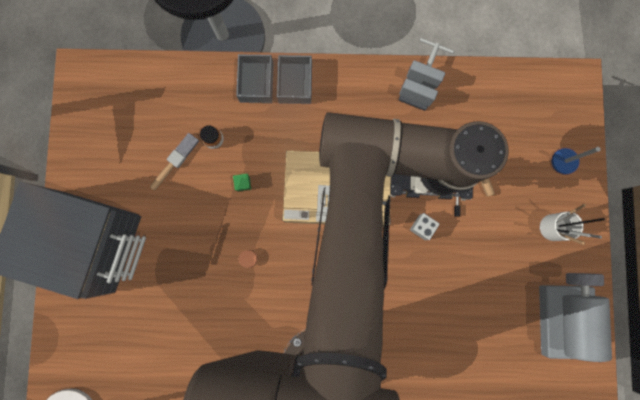

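```bash
python3 - <<'E'
from h import *
o=get_obs(); print(o['tool_pos'])
s=snap('top')
im=cv2.cvtColor(cv2.imread('pics/top0.png'),cv2.COLOR_BGR2HSV)[...,2]
sub=im[200:222,448:468]; m=(sub<65).astype(np.uint8); M=cv2.moments(m,True); print('handle px',448+M['m10']/M['m00'],200+M['m01']/M['m00'],M['m00'])
h=(448+M['m10']/M['m00'],200+M['m01']/M['m00'])
sub=im[184:205,450:466]; 
for r in range(0,21,3): print(184+r,450+np.average(np.arange(16),weights=np.clip(sub[r].astype(float)-np.median(sub[r])-15,0,None)+1e-6), sub[r].max())
print(onz(s,*h,.013),onz(s,*h,.008),onz(s,457.3,216.5,.016),onz(s,457.3,205.5,.016),onz(s,457.4,187,.009))
E
```

```text
[ 0.50574879 -0.24418751  0.20219649]
handle px 457.0 210.5 50.0
184 457.5 151
187 457.0000008421039 165
190 457.0000009411747 166
193 457.5 158
196 457.0000015999949 166
199 457.00000228570383 165
202 456.7000006399995 165
[ 0.46376802 -0.39242759  0.013     ] [ 0.46423503 -0.39388484  0.008     ] [ 0.44569494 -0.39221184  0.016     ] [ 0.47838646 -0.39263255  0.016     ] [ 0.53477633 -0.39569353  0.009     ]
```

jog_arm --pt "-11 -37 0 0" --pt "-11 -37 0 0" --pt "-11 -37 0 0" --pt "-11 -38 0 0" --pt "0 0 -30 0" --pt "0 0 -35 0" --pt "0 0 -35 0" --pt "0 0 -30 0" --pt "0 0 -20 0" --pt "0 0 0 0"

```text
clock: 44.65
tool_pos: [0.46, -0.3862, 0.0481]
orientation: [-179.8, 0.4, -1.7]
force: [-0.6, 0.1, -0.3]
opening: 0.0397
```

```bash
python3 - <<'E'
from h import *
o=get_obs(); print(o['tool_pos'],o['orientation'],o['opening'],o['force'])
d=snap('side','side20'); s=snap('top','top20')
A=cv2.imread('pics/top20.png'); B=cv2.imread('pics/side20.png')
cv2.imwrite('pics/c7.png',np.hstack([cv2.resize(A[150:250,410:510],None,fx=4,fy=4,interpolation=cv2.INTER_CUBIC),cv2.resize(B[100:200,340:440],None,fx=4,fy=4,interpolation=cv2.INTER_CUBIC)]))
E
```

```text
[ 0.45997797 -0.386166    0.04813555] [-179.7946067     0.39538096   -1.68542358] 0.03970094261594477 [-0.59956031  0.14564045 -0.34286935]
```

View pics/c7.png

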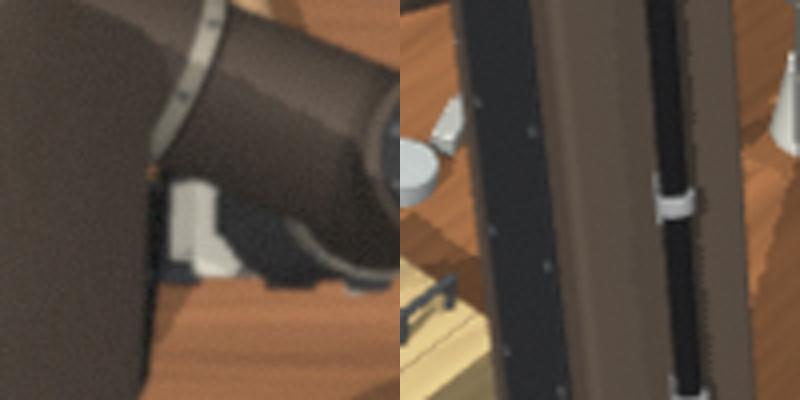

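jog_arm --pt "0 0 -10 0" --pt "0 0 0 0" --pt "0 0 0 0" --pt "0 0 0 0" --pt "0 0 0 0" --pt "0 0 0 0" --pt "0 0 0 0" --pt "0 0 0 0" --pt "0 0 0 0" --pt "0 0 0 0"

```text
clock: 45.58
tool_pos: [0.4625, -0.3887, 0.0427]
orientation: [180.0, 0.0, -1.7]
force: [-0.0, 0.3, -0.3]
opening: 0.0397
```

jog_arm --pt "0 -4 -15 0" --pt "0 0 -12 0" --pt "0 0 -7 0" --pt "0 0 -4 0" --pt "0 0 0 0" --pt "0 0 0 0" --pt "0 0 0 0" --pt "0 0 0 0" --pt "0 0 0 0" --pt "0 0 0 0"

```text
clock: 46.42
tool_pos: [0.4628, -0.3927, 0.0052]
orientation: [180.0, -0.0, -1.7]
force: [-0.4, 0.5, -1.0]
opening: 0.0404
```

jog_arm --pt "0 0 -2 0" --pt "0 0 0 0" --pt "0 0 0 0" --pt "0 0 0 0" --pt "0 0 0 0" --pt "0 0 0 0" --pt "0 0 0 0" --pt "0 0 0 0" --pt "0 0 0 0" --pt "0 0 0 0" --fingers 0

```text
clock: 47.25
tool_pos: [0.4625, -0.3926, 0.0027]
orientation: [-180.0, -0.0, -1.7]
force: [0.0, 0.0, -1.4]
opening: 0.0157
```

jog_arm --pt "0 0 20 0" --pt "0 0 35 0" --pt "0 0 40 -7" --pt "0 0 40 -7" --pt "0 0 40 -7" --pt "0 0 20 -7" --pt "0 0 0 -7" --pt "0 20 0 -7" --pt "0 30 0 -7" --pt "0 30 0 -7"

```text
clock: 48.08
tool_pos: [0.462, -0.3121, 0.1975]
orientation: [180.0, 0.0, -58.1]
force: [0.3, 0.5, -0.6]
opening: 0.0155
```

jog_arm --pt "0 30 0 -7" --pt "0 35 0 -7" --pt "0 35 0 -7" --pt "0 35 0 -7" --pt "0 35 0 -5.2" --pt "3 35 0 0" --pt "3 35 0 0" --pt "3 35 0 0" --pt "3 35 0 0" --pt "3 35 0 0"

```text
clock: 48.92
tool_pos: [0.4774, 0.0281, 0.198]
orientation: [-180.0, 0.0, -89.7]
force: [1.3, -1.5, -0.6]
opening: 0.0158
```

```bash
python3 - <<'E'
from h import *
o=get_obs(); print(o['tool_pos'],o['orientation'],o['opening'],o['force'],ch(-38,130,0))
E
```

```text
[0.47735462 0.02808544 0.19802507] [-1.79966905e+02  2.42405630e-02 -8.96674624e+01] 0.0157968586961364 [ 1.34221864 -1.45442138 -0.56986229] [0.47954664 0.09608084 0.        ]
```

jog_arm --pt "1 24 0 -1.2" --pt "1 24 0 0" --pt "0 24 0 0" --pt "0 0 -20 0" --pt "0 0 -20 0" --pt "0 0 -20 0" --pt "0 0 0 0" --pt "0 0 0 0" --pt "0 0 0 0" --pt "0 0 0 0"

```text
clock: 49.75
tool_pos: [0.4805, 0.0986, 0.1391]
orientation: [-179.9, 0.1, -90.9]
force: [-0.2, 0.7, -0.3]
opening: 0.0161
```

```bash
python3 - <<'E'
from h import *
o=get_obs(); print(o['tool_pos'],o['orientation'],o['opening'],o['force'])
d=snap('side','side21'); s=snap('top','top21')
A=cv2.imread('pics/top21.png'); B=cv2.imread('pics/side21.png')
cv2.imwrite('pics/c7.png',np.hstack([cv2.resize(A[150:250,270:370],None,fx=4,fy=4,interpolation=cv2.INTER_CUBIC),cv2.resize(B[150:250,260:360],None,fx=4,fy=4,interpolation=cv2.INTER_CUBIC)]))
E
```

```text
[0.48054749 0.09862759 0.13909415] [-1.79892676e+02  5.22370680e-02 -9.08679331e+01] 0.016121563870179326 [-0.16773121  0.72904451 -0.30583397]
```

View pics/c7.png

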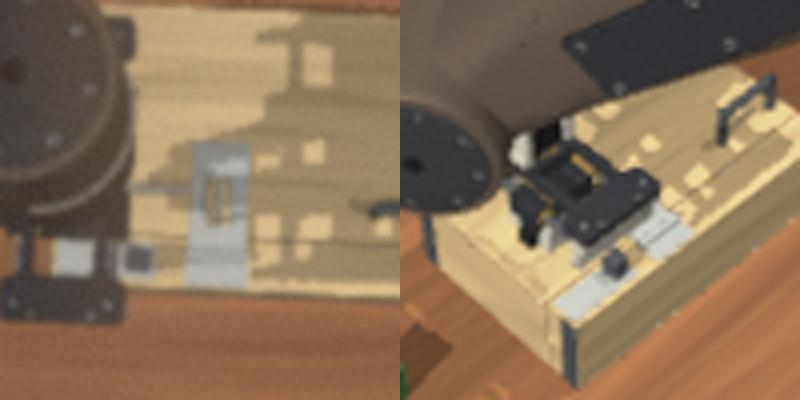

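```bash
python3 - <<'E'
from h import *
s=snap('top')
I=cv2.imread('pics/top21.png'); cv2.imwrite('pics/c8.png',cv2.resize(I[185:215,295:340],None,fx=16,fy=16,interpolation=cv2.INTER_CUBIC))
print(onz(s,304,197,.144),onz(s,315,197,.144),onz(s,316,197,.144)); 
for x,y in((-54,35),(-26,35),(-40,35)): print(proj(s,ch(x,y,119)), ch(x,y,119))
E
```

```text
[0.47993186 0.0573567  0.144     ] [0.48051515 0.02772101 0.144     ] [0.48056818 0.02502693 0.144     ]
[324.58624228 204.92819251] [0.46205642 0.00134388 0.119     ]
[324.9376666  194.80235882] [0.49005296 0.00090407 0.119     ]
[324.76216819 199.85911689] [0.47605469 0.00112397 0.119     ]
```

View pics/c8.png

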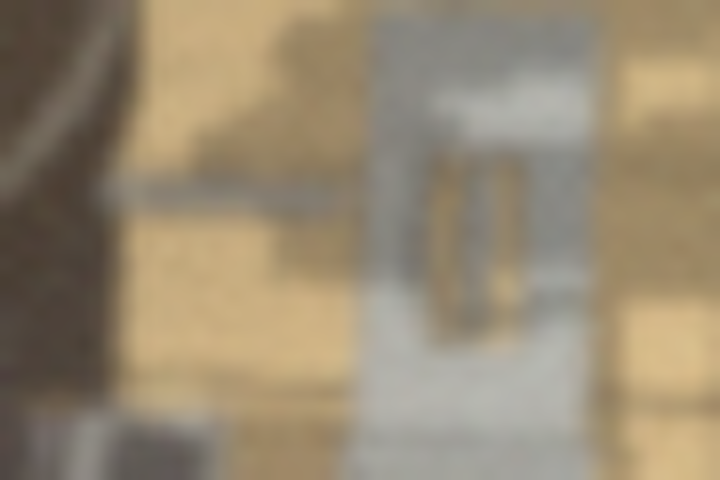

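jog_arm --pt "-3 0 -15 0" --pt "0 0 -12 0" --pt "0 0 -8 0" --pt "0 0 -4 0" --pt "0 0 0 0" --pt "0 0 0 0" --pt "0 0 0 0" --pt "0 0 0 0" --pt "0 0 0 0" --pt "0 0 0 0"

```text
clock: 50.73
tool_pos: [0.4769, 0.0985, 0.0991]
orientation: [-180.0, 0.0, -90.9]
force: [0.2, 0.6, -0.9]
opening: 0.0153
```

```bash
python3 - <<'E'
from h import *
o=get_obs(); print(o['tool_pos'],o['orientation'],o['opening'],o['force'])
d=snap('side','side22'); s=snap('top','top22')
A=cv2.imread('pics/top22.png'); B=cv2.imread('pics/side22.png')
cv2.imwrite('pics/c7.png',np.hstack([cv2.resize(A[180:220,290:340],None,fx=8,fy=8,interpolation=cv2.INTER_CUBIC),cv2.resize(B[180:220,290:340],None,fx=8,fy=8,interpolation=cv2.INTER_CUBIC)]))
for z in (.100,.103,.106): print(proj(d,(.478,.025,z)),proj(s,(.478,.025,z)))
print(proj(d,ch(-40,35,103)))
E
```

```text
[0.47689763 0.09845473 0.09905871] [-1.79970242e+02  1.95761525e-02 -9.08671613e+01] 0.01527906101730519 [ 0.24014206  0.58992219 -0.87158734]
[311.71764474 203.11184954] [316.15687884 199.74815331]
[311.71048748 202.5365535 ] [316.14586582 199.62920435]
[311.70330733 201.9594188 ] [316.13480196 199.50970634]
[317.19085318 198.93833569]
```

View pics/c7.png

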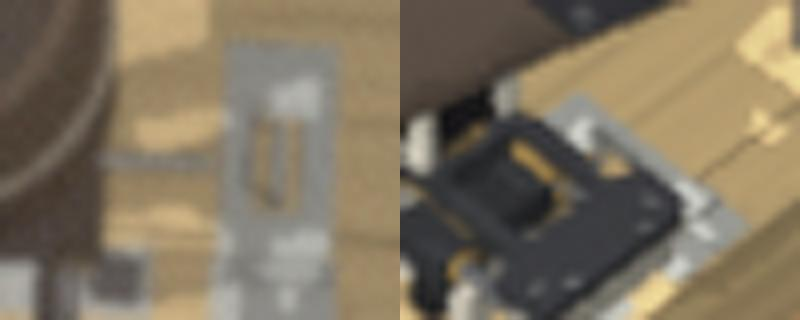

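jog_arm --pt "-1 -5 0 0" --pt "0 -5 0 0" --pt "0 -5 0 0" --pt "0 -5 0 0" --pt "0 -5 0 0" --pt "0 -5 0 0" --pt "0 -5 0 0" --pt "0 -5 0 0" --pt "0 0 0 0" --pt "0 0 0 0"

```text
clock: 51.67
tool_pos: [0.4758, 0.058, 0.0988]
orientation: [-180.0, 0.0, -90.9]
force: [-0.5, -0.4, -0.0]
opening: 0.016
```

```bash
python3 - <<'E'
from h import *
o=get_obs(); print(o['tool_pos'],o['orientation'],o['opening'],o['force'])
d=snap('side','side23'); s=snap('top','top23')
A=cv2.imread('pics/top23.png'); B=cv2.imread('pics/side23.png')
cv2.imwrite('pics/c7.png',np.hstack([cv2.resize(A[180:220,290:340],None,fx=8,fy=8,interpolation=cv2.INTER_CUBIC),cv2.resize(B[180:220,290:340],None,fx=8,fy=8,interpolation=cv2.INTER_CUBIC)]))
E
```

```text
[0.47576845 0.05804312 0.09876047] [-1.79996371e+02  2.67177402e-03 -9.09093334e+01] 0.015968883496976137 [-0.54802464 -0.36934007 -0.01730668]
```

View pics/c7.png

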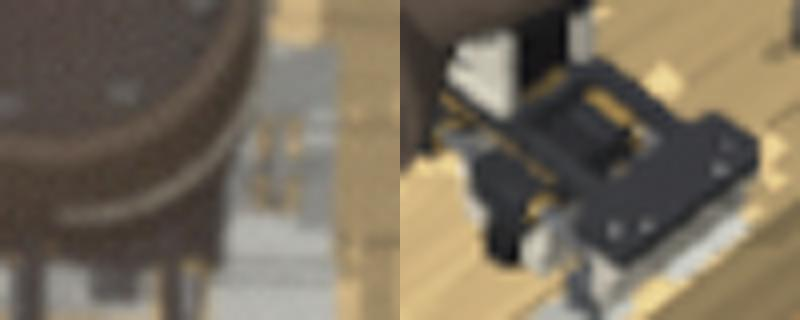

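jog_arm --pt "0 -5 0 0" --pt "0 -5 0 0" --pt "0 -5 0 0" --pt "0 -5 0 0" --pt "0 -5 0 0" --pt "0 -4 0 0" --pt "0 -3 0 0" --pt "0 -1 0 0" --pt "0 0 0 0" --pt "0 0 0 0"

```text
clock: 52.6
tool_pos: [0.4758, 0.0253, 0.0987]
orientation: [-180.0, 0.0, -90.9]
force: [-0.8, 0.3, -1.0]
opening: 0.0158
```

```bash
python3 - <<'E'
from h import *
o=get_obs(); print(o['tool_pos'],o['orientation'],o['opening'],o['force'])
d=snap('side','side24'); s=snap('top','top24')
A=cv2.imread('pics/top24.png'); B=cv2.imread('pics/side24.png')
cv2.imwrite('pics/c7.png',np.hstack([cv2.resize(A[180:220,300:350],None,fx=8,fy=8,interpolation=cv2.INTER_CUBIC),cv2.resize(B[170:210,300:350],None,fx=8,fy=8,interpolation=cv2.INTER_CUBIC)]))
for y in (35,38,-10,-14): print(y,proj(s,ch(-40,y,103)),proj(d,ch(-40,y,103)))
E
```

```text
[0.47575931 0.02534821 0.09874162] [-1.79997288e+02  2.00715421e-03 -9.08782509e+01] 0.01579681087946718 [-0.75900296  0.29198908 -0.96253073]
35 [324.71521553 200.49229235] [317.19085318 198.93833569]
38 [323.63705331 200.45434178] [316.54841288 199.4196394 ]
-10 [340.89064707 201.06165648] [326.68914723 191.82239967]
-14 [342.32873533 201.1122762 ] [327.52108454 191.19912852]
```

View pics/c7.png

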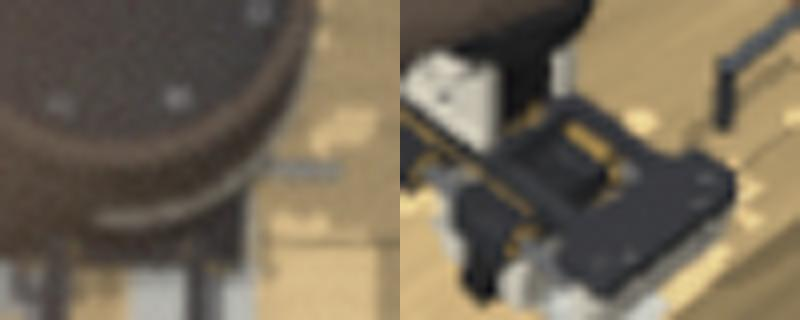

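jog_arm --pt "0 0 -1 0" --pt "0 0 -1 0" --pt "0 0 0 0" --pt "0 0 0 0" --pt "0 0 0 0" --pt "0 0 0 0" --pt "0 0 0 0" --pt "0 0 0 0" --pt "0 0 0 0" --pt "0 0 0 0"

```text
clock: 53.53
tool_pos: [0.4757, 0.0254, 0.0967]
orientation: [-180.0, 0.0, -90.9]
force: [0.4, 0.4, -0.5]
opening: 0.0156
```

jog_arm --pt "0 0 0 0" --pt "0 0 0 0" --pt "0 0 0 0" --pt "0 0 0 0" --pt "0 0 0 0" --pt "0 0 0 0" --pt "0 0 4 0" --pt "0 0 10 0" --pt "0 0 20 0" --pt "0 0 35 0" --fingers 26

```text
clock: 54.37
tool_pos: [0.4736, 0.0246, 0.164]
orientation: [179.7, -0.1, -90.9]
force: [1.0, 0.3, -0.4]
opening: 0.0263
```

jog_arm --pt "0 0 35 0" --pt "0 0 35 0" --pt "0 -35 0 0" --pt "0 -35 0 0" --pt "0 -35 0 0" --pt "0 -35 0 0" --pt "0 -35 0 0" --pt "0 -35 0 0" --pt "0 -35 0 0" --pt "0 -35 0 0"

```text
clock: 55.2
tool_pos: [0.4754, -0.2564, 0.2362]
orientation: [-180.0, -0.0, -90.9]
force: [0.8, 0.2, 0.7]
opening: 0.0259
```

```bash
python3 - <<'E'
from h import *
o=get_obs(); print(o['tool_pos'],o['orientation'],o['opening'],o['force'])
d=snap('side','side25'); s=snap('top','top25')
A=cv2.imread('pics/top25.png'); B=cv2.imread('pics/side25.png')
cv2.imwrite('pics/c7.png',np.hstack([cv2.resize(A[160:240,280:360],None,fx=5,fy=5,interpolation=cv2.INTER_CUBIC),cv2.resize(B[150:230,280:360],None,fx=5,fy=5,interpolation=cv2.INTER_CUBIC)]))
E
```

```text
[ 0.47535894 -0.25638804  0.23622021] [-1.79969227e+02 -5.84704413e-03 -9.08590451e+01] 0.02593275901902369 [0.83991419 0.17122208 0.6766808 ]
```

View pics/c7.png

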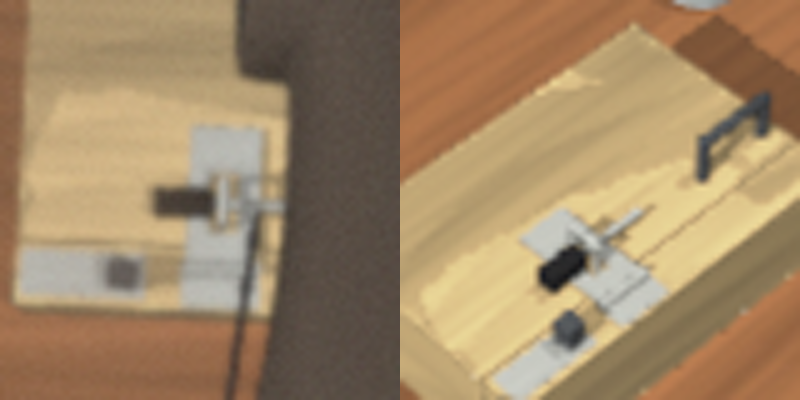

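View pics/top25.png

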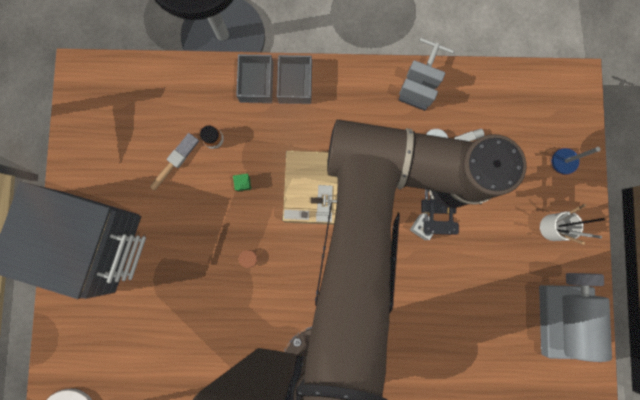

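```bash
python3 - <<'E'
from h import *
d=snap('side','side26'); o=get_obs(); print(o['clock'],o['force'])
a=cv2.imread('pics/side0.png').astype(int); b=cv2.imread('pics/side26.png').astype(int)
print(close_job())
E
```

```text
55.35 [ 0.09896824  0.26953505 -0.17230519]
the job is handed in; nothing more can be done
None
```

View pics/side26.png

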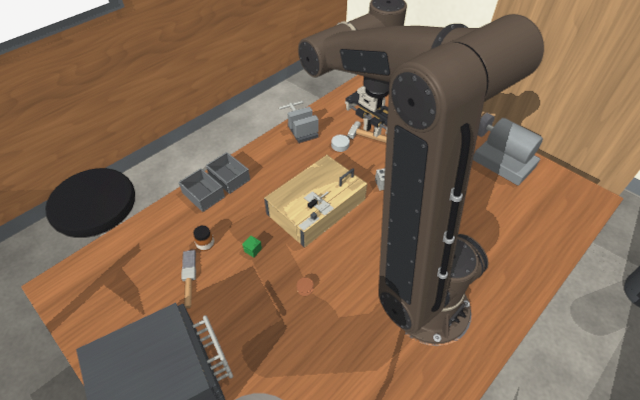

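The job is done and handed in at 55 s of the 210 s. The lid stopped dead at about 27 N on a test lift, so I slid the catch to its −y end first. Then I opened the lid, put both white ring boxes in the chest, shut the lid and pressed the hasp flat. The pin went through the staple from the +y side.

**Last checks:**
- The final pictures show the lid shut, the hasp flat with the staple through its slot, and the pin through the loop with its handle about 3–4 mm from it.
- Both boxes stood upright inside before the lid went down.
- The gripper was clear and read no load.
- The other things on the bench, including the green cube, looked unmoved by eye; I did not measure them. The doming block and hammer were partly hidden by the arm in the last views.
- I found only two white boxes, looking over several views because the arm hid part of the bench in each.
- No check failed or disagreed.

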